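# Pull the charged packs from the dock and clamp them in the carrier

## Robot

A 7-joint arm with a two-finger parallel gripper is mounted at the origin on the work surface. World frame = base frame: x ahead of the robot, y to its left, z up, the work surface at z = 0. Lengths are in m, angles in rad, forces in N, time in s.
With the tool pointing down it reaches from about 0.35 to 0.775 m from the base axis. Payload 3.1 kg.
Tool frame: the origin (TCP) lies midway between the tips of the shut fingers; the grasp point (between the pads) lies 19 mm behind it; z points along the fingers, y is the direction in which the jaws open and shut (so a half turn about z gives the same grasp; the last joint's range is limited). The gripper opens to 85 mm and grips with 20 to 120 N. Pads are 22 mm wide; open, the fingers measure 114 mm over their backs; the gripper's body (76 mm by 85 mm) begins 54 mm behind the grasp point. The pads swing forward as they close: fully open they stand 13 mm farther back than shut.
Start: joints at [-0.042, 0.311, 0.014, 1.512, -0.004, 1.319, -0.027], TCP at [0.55, 0, 0.231] pointing down, gripper open.
Joint ranges: [-2.7, 2.7], [-0.3, 1.91], [-1.27, 1.3], [0.12, 2.57], [-1.44, 4.58], [0.2, 2.03], [-3.05, 3.05]. Speed limits (rad/s): [2.79, 2.79, 3.14, 3.14, 3.14, 3.14, 3.14].

## Interface

Orientations are given as a unit quaternion [x, y, z, w].
In Python, from cell import telemetry, imaging, order gives the robot as it stands.
- The arm moves only by the tool drive_tool, never from a script. Its argument "plan" is a list of rows, each a list of 2 entries, a list of its own where there are three numbers: the shift along the world's x, y, z in m, then the turn about the world's z in rad. A call has exactly 8 rows; each row shifts and turns the commanded pose from where the row before left it; what a row does not reach is not made up. A row lasts 1/10 s, in which the tool goes at most 50 mm and 8.59 degrees, less where a joint would pass 70% of its speed; a pose out of reach is approached as far as the arm can. A call with a gripper value outside its range is refused whole. "fingers" is the finger opening in m, from 0 to 0.0854, set as the call begins (left out, the last holds). The fingers move at their own pace and stop on an object; "squeeze" is the grip in N (left out, the last holds). Time passes only in rows, so rows that do not move let the fingers close, or fill a call up. It gives the time, the measured TCP pose, the force and the opening at its end, in the units of the state.
- telemetry.get_obs(): the state, without advancing time (a new reading comes with each control period).
- imaging.camera(name): name is "scene" or "side" or "wrist"; returns a dict with "pixels" (480x640x3 uint8, red, green, blue), "intrinsics" (3x3 intrinsics, pixels), "camera_from_world" (4x4, takes a point from world to camera coordinates). Camera axes: x right, y down, z forward; pixel columns grow to the right and rows downward; lengths in m; the calibration is good to about 2 mm. A picture is of the moment at which its call begins. There is no depth.
- order.sign_off(): hands the job in, once; it reports no verdict.
The state is a dict: "time": time; "joints": joint angles; "qvel": joint speeds; "joint_efforts": joint torques, N m; "eef_pos": TCP position; "tool_rot": TCP orientation; "wrist_force": force on the tool from outside, world axes, zero at the start; "wrist_torque": the same for the moment, N m; "grip_width": finger opening in m.
Only numpy, scipy, OpenCV 4.12 (cv2) and the standard library are available. Lean on these libraries where they do the work, as an engineer would, in place of code of your own. Each camera call takes 0.05 s, during which the arm holds its last target.

## Task

Switch the charging dock off with its lever while the battery packs are still plugged in, then pull every pack out of the dock against its spring catch and stand them upright in a row in the metal carrier's trough. Put the wooden pressure block in the trough too, between the row and the sliding jaw, then slide the jaw shut until the whole row is firm and the sprung end plate has given by about half its travel, and leave it clamped. Do not disturb the other things on the table.

Things in the scene. Friction and masses are not known exactly. Their poses are not given: they have to be found in the camera images.
- dock: fixed grey charging dock. Origin on the table; y along the sockets, x across, z up. Block 84 across, 38 high; four wells at x = 0, y = -70, -8, 54, 116, 28 deep, floors 10 above the table, 1 mm play round a pack's foot. A sprung ball catch in each sits in a groove of the foot: pulling straight up takes 10 to 14 N over the first 6 mm; 28 mm clears the well. Mains lever at y = -150
- power (a joint): mains lever of the dock, rad: 0 = on (knob leaning towards dock -x, the robot's side), 1.0 = off (knob leaning towards dock +x). It stays where it is left; pushing it takes about 1 N. Off counts beyond 0.75
- power_tip (a point): centre of the black ball (26 across) on the end of the mains lever, 80 from its pivot, which is 32 above the table, at dock x = 0, y = -150. The ball swings from dock x = -38 to +38 and is about 102 above the table at either end, 112 in the middle
- pack_a_center (a point): centre of a battery pack: upright grey box with a black foot, 86 high overall; body 34 thick x 56 wide x 58 high, above a foot 34 thick x 46 wide x 28 high (all centred). The point is half-way up, 43 above its underside. In the dock its thickness lies along dock y and its width along dock x. 0.15 kg. May be absent
- pack_b_center (a point): centre of a battery pack: upright grey box with a black foot, 86 high overall; body 34 thick x 56 wide x 58 high, above a foot 34 thick x 46 wide x 28 high (all centred). The point is half-way up, 43 above its underside. In the dock its thickness lies along dock y and its width along dock x. 0.15 kg. May be absent
- pack_c_center (a point): centre of a battery pack: upright grey box with a black foot, 86 high overall; body 46 thick x 56 wide x 58 high, above a foot 34 thick x 46 wide x 28 high (all centred). The point is half-way up, 43 above its underside. In the dock its thickness lies along dock y and its width along dock x. 0.15 kg. May be absent
- pack_d_center (a point): centre of a battery pack: upright grey box with a black foot, 86 high overall; body 46 thick x 56 wide x 58 high, above a foot 34 thick x 46 wide x 28 high (all centred). The point is half-way up, 43 above its underside. In the dock its thickness lies along dock y and its width along dock x. 0.15 kg. May be absent
- carrier: fixed aluminium clamp carrier. Origin on the table under its middle; y along the trough, x across, z up. Trough 66 wide inside, 420 long, floor 8 above the table; side walls 8 thick, tops 24 above the table; end walls 48 high. Sprung end plate at its +y end, sliding jaw at its -y end; things stand between them with their 56 mm width across the trough
- endplate (a joint): how far the sprung end plate has been pushed in, m: 0 to 0.014, towards carrier +y; spring 800 N/m, no preload. Its face is at carrier y = +165 when out, 60 wide, 55 high above the table. Half its travel is 0.007; from 0.003 to 0.012 counts as clamped
- jaw (a joint): travel of the sliding jaw, m: 0 = fully open, 0.19 = fully shut, moving towards carrier +y; its face (60 wide, 55 high) is at carrier y = -110 + travel. Slides with about 8 N of friction and stays where it is left, so it holds the row. It may start partly shut; open it for room
- jaw_grip (a point): middle of the upper part of the jaw's upright black grip, 45 behind the jaw's face (carrier -y) and 68 above the table. The grip is 30 across the carrier (x) and 24 along it (y), its top 93 above the table; it can be pinched from above across the carrier
- jaw_face (a point): middle of the jaw's front face, 43 above the table
- block_center (a point): centre of the plain wooden pressure block, 56 wide (own x) x 50 thick (own y) x 48 high, standing on the table; 0.12 kg. The point is half-way up. In the trough its thickness goes along the carrier
- spool: bystander: wooden thread spool, 52 across, 65 high; origin under it
- mug: bystander: white mug, 80 across, 90 high; origin under it
- hoop: bystander: flat wooden embroidery hoop, 120 across, 10 high; origin under its centre
- punch: bystander: wooden-handled punch needle lying down, 150 long along its x
- glue: bystander: white glue bottle, 56 across, 130 high; origin under it
- tin: bystander: round metal tin, 80 across, 50 high; origin under it
Mind the look-alikes: they are no part of the job. Leave any pink look-alike of the part that bears pack_d_center alone.

How it is judged:
By the outcome, as a careful person would: the job done as asked, in the order asked, and still so for the second after the job is handed in, with the robot touching nothing.
Of pack_a, pack_b, pack_c, pack_d only 2 to 4 are there at a start; the rules pass over those that are not, and their reading is None.
At some moment in a run one of block may be knocked a few centimetres aside while the robot is not near it.
Once in a run the grip may slacken for a moment while it holds something.
It also fails if it takes over 208 s, if anything falls off the work surface, if the arm or the gripper's body presses on something with over 40 N, if the wrist force passes 120 N, or if a joint passes its speed limit or range.

## Working session

There is one attempt and no reset: what is moved stays moved. The work goes in short steps, Python scripts to look and compute and a tool call to move; the robot and the scene stay as the last step left them, time stands still between calls to the robot, and variables do not carry over. Pictures are saved under pics/ and viewed, and the job is handed in when it is done.

Besides the shell and the picture viewer there is one more tool, called after "Emit:" by a JSON object that holds its "method" and its "body". drive_tool: Moves the arm, as the interface text tells. Its arguments: {"type":"object","properties":{"plan":{"type":"array","items":{"type":"array"}},"fingers":{"type":"number"},"squeeze":{"type":"number"}},"required":["plan"]}

```bash
ls; mkdir -p pics; cat > h.py <<'E'
import numpy as np, cv2
from cell import telemetry, imaging, order
def snap(name,fn):
    c=imaging.camera(name)
    cv2.imwrite('pics/'+fn+'.png',c['pixels'][:,:,::-1])
    np.savez('pics/'+fn+'.npz',p=c['pixels'],K=c['intrinsics'],T=c['camera_from_world'])
    return c['pixels'],np.array(c['intrinsics']),np.array(c['camera_from_world'])
def load(fn):
    d=np.load('pics/'+fn+'.npz'); return d['p'],d['K'],d['T']
def ray(K,T,u,v):
    R=T[:3,:3];o=-R.T@T[:3,3];d=R.T@np.linalg.solve(K,[u,v,1]);return o,d
def onz(K,T,u,v,z):
    o,d=ray(K,T,u,v);return o+d*(z-o[2])/d[2]
def proj(K,T,P):
    P=np.atleast_2d(P);c=P@T[:3,:3].T+T[:3,3];q=c@K.T;return q[:,:2]/q[:,2:]
E
python3 - <<'E'
from h import *
for n in ['scene','side','wrist']:
    p,K,T=snap(n,n+'0'); print(n,K.tolist(),(-T[:3,:3].T@T[:3,3]).round(3), T[:3,:3].round(3).tolist())
print(telemetry.get_obs())
E
```

```text
pics
scene [[507.30928669609415, 0.0, 318.04472386314137], [0.0, 507.30928669609415, 249.88503274250732], [0.0, 0.0, 1.0]] [ 1.027 -0.505  1.041] [[0.751, 0.661, -0.01], [0.529, -0.61, -0.59], [-0.396, 0.438, -0.807]]
side [[510.8430299647665, 0.0, 317.93833402845536], [0.0, 510.8430299647665, 226.56191903911443], [0.0, 0.0, 1.0]] [ 0.301 -0.546  0.872] [[0.888, -0.46, -0.015], [-0.375, -0.705, -0.602], [0.266, 0.54, -0.798]]
wrist [[400.32905934277045, 0.0, 317.8223359230149], [0.0, 400.32905934277045, 237.01590340700966], [0.0, 0.0, 1.0]] [0.549 0.078 0.374] [[1.0, 0.001, -0.002], [0.001, -0.953, 0.305], [-0.002, -0.305, -0.953]]
{'time': 0.15, 'joints': array([-0.04165846,  0.31156521,  0.01394687,  1.51267489, -0.00442723,
        1.31922583, -0.02718753]), 'qvel': array([-0.0004165 , -0.00077751,  0.00131679, -0.00455854,  0.0004704 ,
       -0.00135767,  0.00103699]), 'joint_efforts': array([ 9.77451273e-04, -3.80270755e+01,  1.46461059e-01, -2.30848163e+01,
        1.21757569e-02,  9.70373891e-03, -3.15462728e-05]), 'eef_pos': array([5.49442019e-01, 2.80082614e-05, 2.30463342e-01]), 'tool_rot': array([ 7.07076247e-01,  7.07136714e-01, -6.65295223e-04, -6.37288844e-04]), 'wrist_force': array([ 0.58934586, -0.01134429, -0.1875153 ]), 'wrist_torque': array([-0.02565697, -0.03629509,  0.03188834]), 'grip_width': 0.08535855913144995}
```

View pics/scene0.png

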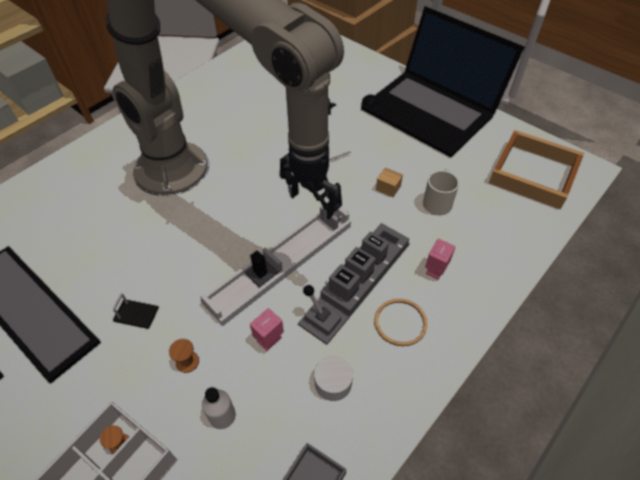

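View pics/side0.png

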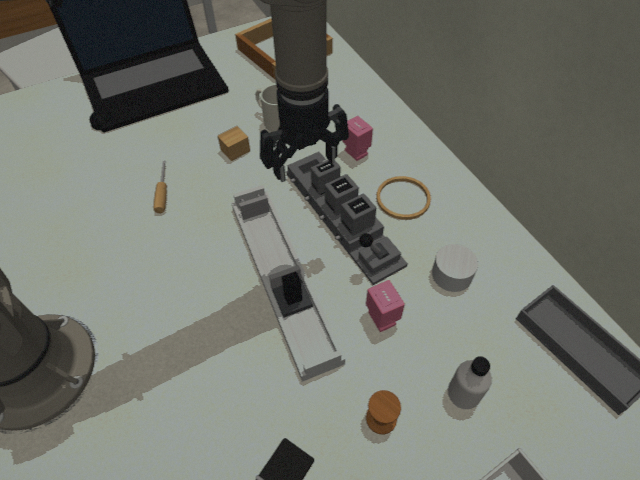

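View pics/wrist0.png

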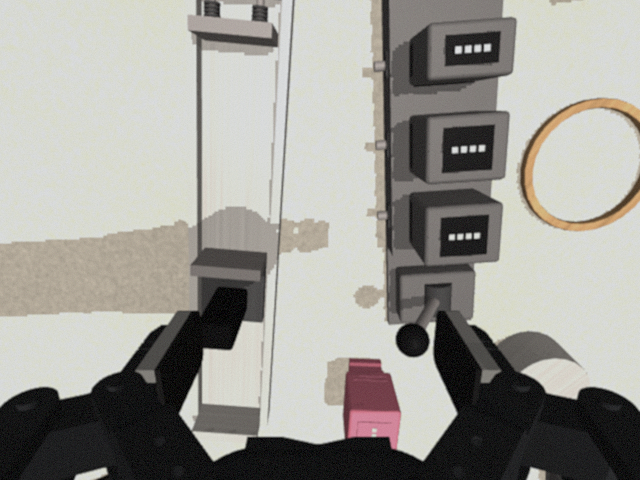

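```bash
python3 - <<'E'
from h import *
p,K,T=load('wrist0')
for n,z,pts in [('label',.096,[(475,48),(469,148),(468,237)]),('ball',.102,[(412,340)]),('carrier walltop',.024,[(198,100),(197,400),(288,100),(270,400)]),('jaw face top',.055,[(192,267),(265,268)]),('endplate face top z55',.055,[(189,36),(275,40)]),('neg end wall',.048,[(200,408),(262,408)]),('griptop',.093,[(238,290)])]:
    for q in pts: print(n,q,onz(K,T,*q,z).round(4))
E
python3 - <<'E'
import cv2
for n in ['side','scene']:
    im=cv2.imread(f'pics/{n}0.png')
    c=im[120:400,200:480] if n=='side' else im[150:370,190:470]
    cv2.imwrite(f'pics/{n}0c.png',cv2.resize(c,None,fx=2.1,fy=2.1,interpolation=cv2.INTER_CUBIC))
E
```

```text
label (475, 48) [0.6476 0.1152 0.096 ]
label (469, 148) [0.651  0.0531 0.096 ]
label (468, 237) [ 0.6576 -0.0106  0.096 ]
ball (412, 340) [ 0.6214 -0.0928  0.102 ]
carrier walltop (198, 100) [0.4485 0.0853 0.024 ]
carrier walltop (197, 400) [ 0.4203 -0.2148  0.024 ]
carrier walltop (288, 100) [0.5231 0.0854 0.024 ]
carrier walltop (270, 400) [ 0.4975 -0.2146  0.024 ]
jaw face top (192, 267) [ 0.4399 -0.051   0.055 ]
jaw face top (265, 268) [ 0.5026 -0.0518  0.055 ]
endplate face top z55 (189, 36) [0.4548 0.1284 0.055 ]
endplate face top z55 (275, 40) [0.5169 0.1258 0.055 ]
neg end wall (200, 408) [ 0.4312 -0.2043  0.048 ]
neg end wall (262, 408) [ 0.4927 -0.2042  0.048 ]
griptop (238, 290) [ 0.4865 -0.0547  0.093 ]
```

View pics/side0c.png

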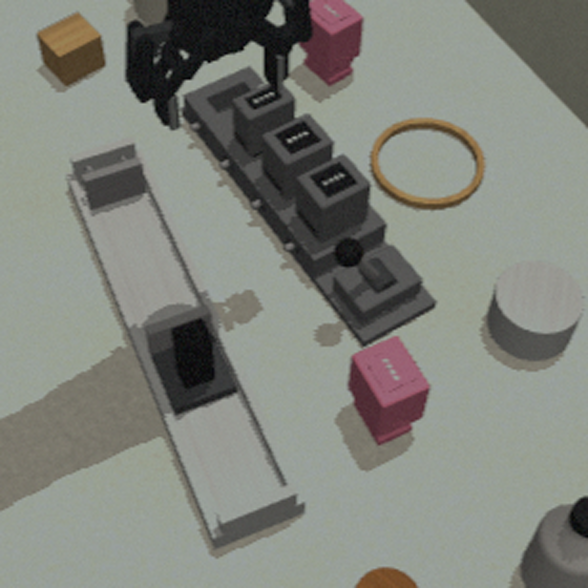

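View pics/scene0c.png

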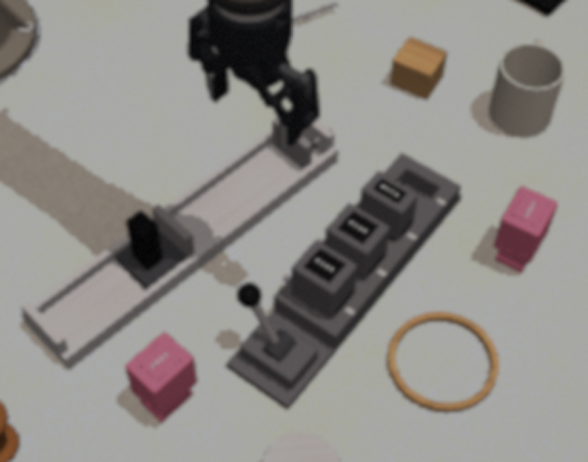

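Emit:
{"method": "drive_tool", "body": {"plan": [[[0.01,-0.045,0],0],[[0.01,-0.048,0],0],[[0,0,-0.03],0],[[0,0,-0.035],0],[[0,0,-0.035],0],[[0,0,-0.035],0],[[0,0,0],0],[[0,0,0],0]], "fingers": 0}}

```text
time: 0.95
eef_pos: [0.5697, -0.093, 0.0962]
tool_rot: [0.707, 0.707, -0.0, -0.001]
wrist_force: [0.4, 0.4, 1.4]
grip_width: 0.0003
```

```bash
python3 - <<'E'
from h import *
snap('scene','s1');o=telemetry.get_obs();print(o['eef_pos'],o['grip_width'],o['wrist_force'])
im=cv2.imread('pics/s1.png')[150:370,190:470];cv2.imwrite('pics/s1c.png',cv2.resize(im,None,fx=2.1,fy=2.1))
E
```

```text
[ 0.57117554 -0.09312458  0.0977945 ] 0.00010600838342106189 [ 0.03017679 -0.85195954  1.39117402]
```

View pics/s1c.png

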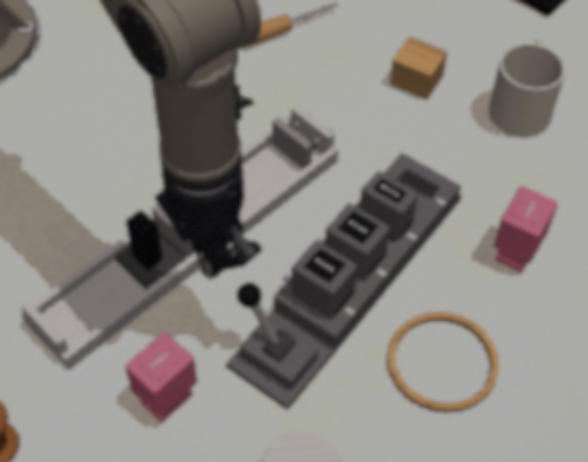

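Emit:
{"method": "drive_tool", "body": {"plan": [[[0.013,0.001,0],0],[[0.013,0.001,0],0],[[0.013,0.001,0],0],[[0.013,0.001,0],0],[[0.013,0.001,0],0],[[0.013,0.001,0],0],[[0.013,0.001,0],0],[[0.008,0.001,0],0]]}}

```text
time: 1.8
eef_pos: [0.6715, -0.0853, 0.0996]
tool_rot: [0.707, 0.707, 0.002, 0.002]
wrist_force: [-0.6, -0.4, 0.5]
grip_width: 0.0
```

```bash
python3 - <<'E'
from h import *
snap('scene','s2');snap('side','sd2');o=telemetry.get_obs();print(o['eef_pos'],o['grip_width'],o['wrist_force'])
a=cv2.imread('pics/s2.png')[150:370,190:470];b=cv2.imread('pics/sd2.png')[120:340,230:350+160]
cv2.imwrite('pics/s2c.png',cv2.resize(np.hstack([a,b]),None,fx=1.4,fy=1.4))
E
```

```text
[ 0.67099026 -0.08467357  0.09803906] 2.9948970761531434e-05 [-0.22482848  0.06530442  0.12695094]
```

View pics/s2c.png

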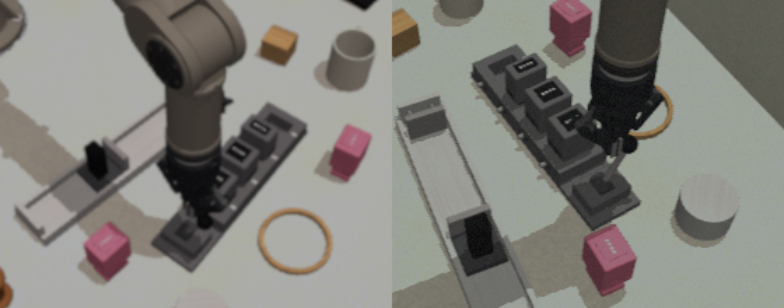

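Emit:
{"method": "drive_tool", "body": {"plan": [[[-0.04,0,0],0],[[-0.03,0,0.04],0],[[-0.02,0.04,0.04],0],[[0,0.04,0.04],0],[[0,0.025,0.04],0],[[0,0,0.04],0],[[0,0,0],0],[[0,0,0],0]], "fingers": 0.085}}

```text
time: 2.7
eef_pos: [0.5827, 0.0085, 0.2868]
tool_rot: [0.707, 0.707, 0.001, 0.001]
wrist_force: [-0.3, 0.1, -0.6]
grip_width: 0.0854
```

```bash
python3 - <<'E'
from h import *
snap('wrist','w3');snap('scene','s3');snap('side','sd3');o=telemetry.get_obs();print(o['eef_pos'],o['grip_width'],o['wrist_force'])
E
```

```text
[0.5812719  0.00805429 0.28337258] 0.08498454660646461 [-0.71657652 -0.66676274 -0.89014481]
```

View pics/w3.png

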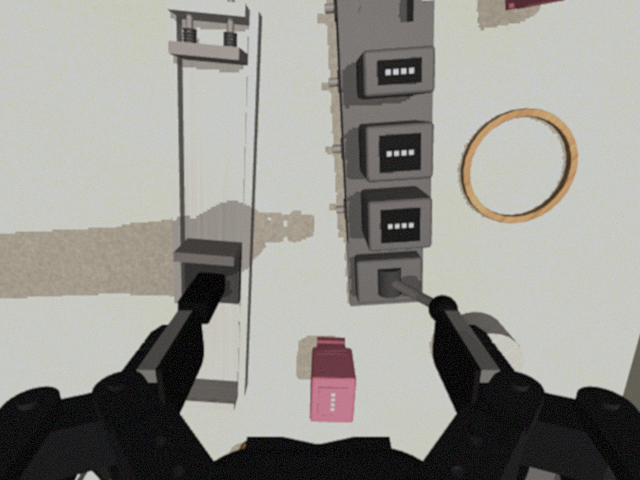

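View pics/sd3.png

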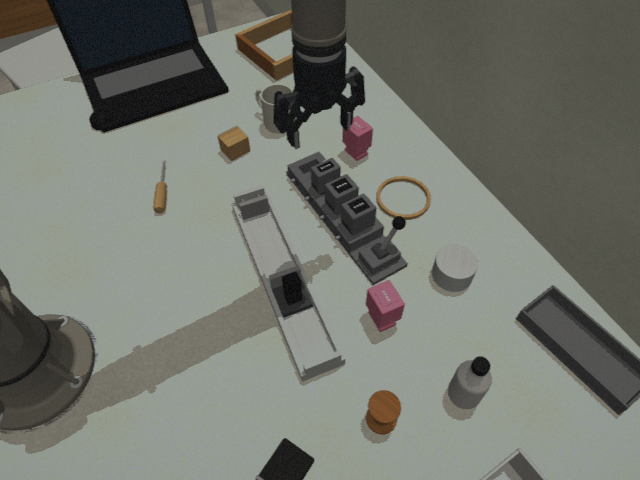

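```bash
python3 - <<'E'
from h import *
p,K,T=load('w3')
print('ball',onz(K,T,442,306,.102).round(4))
im=cv2.imread('pics/w3.png')
cv2.imwrite('pics/w3a.png',cv2.resize(im[30:300,320:470],None,fx=2.2,fy=2.2,interpolation=cv2.INTER_CUBIC))
cv2.imwrite('pics/w3b.png',cv2.resize(im[0:260,140:280],None,fx=2.2,fy=2.2,interpolation=cv2.INTER_CUBIC))
E
```

```text
ball [ 0.6959 -0.0847  0.102 ]
```

View pics/w3a.png

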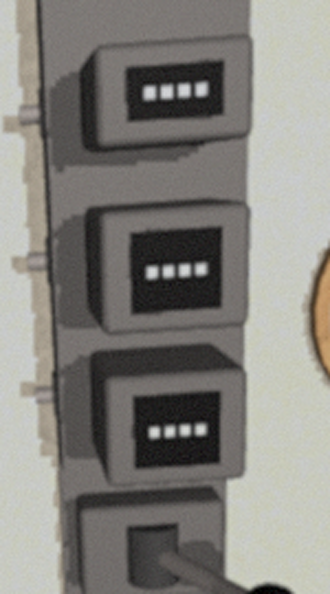

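View pics/w3b.png

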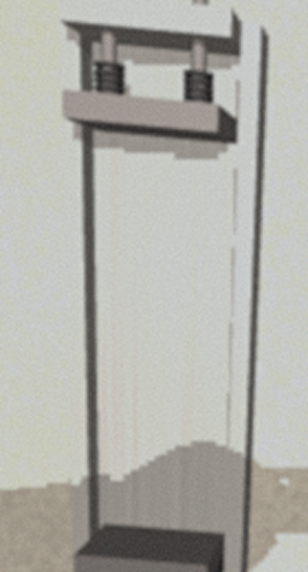

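```bash
python3 - <<'E'
from h import *
p,K,T=load('w3')
C=[]
for n,q in dict(far=[(100,47),(250,37),(250,135),(96,147)],mid=[(103,210),(248,203),(244,323),(106,332)],near=[(106,377),(244,363),(243,474),(113,485)]).items():
    P=np.array([onz(K,T,320+u/2.2,30+v/2.2,.096)[:2] for u,v in q]);C.append(P.mean(0))
    print(n,P.mean(0).round(4),'w',np.linalg.norm(P[1]-P[0]).round(4),np.linalg.norm(P[2]-P[3]).round(4),'t',np.linalg.norm(P[3]-P[0]).round(4),np.linalg.norm(P[2]-P[1]).round(4))
d=C[0]-C[2];print('dock yaw',np.arctan2(-d[0],d[1]),np.linalg.norm(d)); y=d/np.linalg.norm(d)
print('pivot pred',C[2]-y*.08)
# carrier: in crop offset(140,0)
for n,z,pts in [('ep face top',.055,[(64,118),(217,131)]),('left inner? wall top',.024,[(80,140),(96,540)]),('right wall outer',.024,[(264,30),(246,540)]),('jaw face',.055,[(105,526),(222,536)]),('jaw back top',.055,[(78,553),(207,570)])]:
    print(n,[onz(K,T,140+u/2.2,v/2.2,z)[:2].round(4).tolist() for u,v in pts])
# jaw/endplate from first view also printed earlier
for fn in ['s3','sd3']:
    pp,K2,T2=load(fn)
    print(fn,'packs proj',[proj(K2,T2,[*c,.096])[0].round(1).tolist() for c in C])
E
```

```text
far [0.6454 0.1142] w 0.052 0.0552 t 0.0328 0.0321
mid [0.6497 0.0531] w 0.0531 0.0526 t 0.045 0.0441
near [ 0.654  -0.0081] w 0.0535 0.0524 t 0.0447 0.0455
dock yaw 0.07039676702142023 0.12259688678213951
pivot pred [ 0.65966794 -0.08792536]
ep face top [[0.4548, 0.132], [0.5142, 0.1273]]
left inner? wall top [[0.4502, 0.1271], [0.4387, -0.0528]]
right wall outer [[0.5303, 0.1689], [0.5119, -0.0528]]
jaw face [[0.4543, -0.0355], [0.5064, -0.0403]]
jaw back top [[0.4408, -0.0484], [0.4986, -0.0566]]
s3 packs proj [[374.5, 240.3], [359.6, 257.4], [343.9, 275.5]]
sd3 packs proj [[324.4, 165.8], [340.3, 184.4], [357.3, 204.2]]
```

```bash
python3 - <<'E'
from h import *
a=cv2.imread('pics/sd3.png')[170:390,220:360];b=cv2.imread('pics/s3.png')[200:330,190:360]
cv2.imwrite('pics/j3.png',np.hstack([cv2.resize(a,(381,600),interpolation=cv2.INTER_CUBIC),cv2.resize(cv2.copyMakeBorder(b,0,110,0,0,cv2.BORDER_CONSTANT),None,fx=2.4,fy=2.5,interpolation=cv2.INTER_CUBIC)]))
p,K,T=load('w0') if False else load('wrist0')
print([onz(K,T,u,v,.093).round(4) for u,v in [(203,345),(237,347)]])
for fn in ['s3','sd3']:
    p,K,T=load(fn)
    m=(cv2.cvtColor(p,cv2.COLOR_RGB2GRAY)<38).astype(np.uint8)
    n,l,s,c=cv2.connectedComponentsWithStats(m)
    for i in range(1,n):
        if s[i,4]>40 and 220<c[i,0]<330 and 200<c[i,1]<320: print(fn,s[i],c[i])
E
```

```text
[array([ 0.4553, -0.1034,  0.093 ]), array([ 0.4827, -0.1052,  0.093 ])]
s3 [250 252  20  28 383] [259.         265.89556136]
sd3 [282 272  21  34 555] [291.86306306 288.26486486]
sd3 [282 304  30  13  67] [296.59701493 310.50746269]
```

View pics/j3.png

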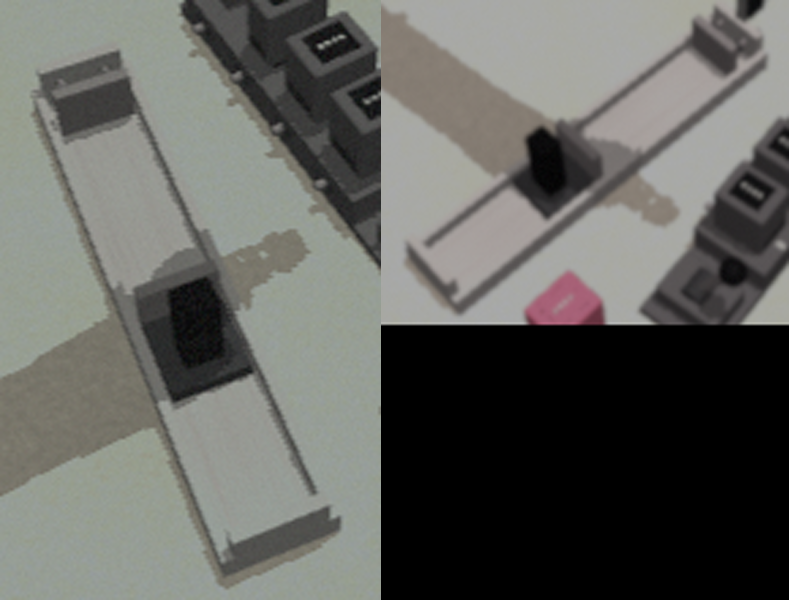

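```bash
cat >> h.py <<'E'
def tri(obs):
    A=[];b=[]
    for K,T,u,v in obs:
        o,d=ray(K,T,u,v);d/=np.linalg.norm(d);M=np.eye(3)-np.outer(d,d);A.append(M);b.append(M@o)
    A=np.vstack(A);b=np.hstack(b);x=np.linalg.lstsq(A,b,rcond=None)[0];return x,np.linalg.norm(A@x-b)
E
python3 - <<'E'
from h import *
_,K1,T1=load('s3');_,K2,T2=load('sd3')
print('grip',tri([(K1,T1,259,265.9),(K2,T2,291.9,288.3)]))
s=381/140
def sd(u,v): return 220+u/s,170+v/(600/220)
def sc(u,v): return 190+(u-381)/2.4,200+v/2.5
# outer top corners of +y end wall: side (38,72),(120,52); scene ?; -y wall: side (228,545)?,(332,510)
print('-y wall inner right top',tri([(K2,T2,*sd(332,508)),(K1,T1,*sc(462,288))]))
print('-y wall ,left',tri([(K2,T2,*sd(230,530)),(K1,T1,*sc(410,240))]))
for q in [(150,392),(120,52)]: print(onz(K2,T2,*sd(*q),.048))
print('endplate face top side', onz(K2,T2,*sd(55,98),.055),onz(K2,T2,*sd(132,80),.055))
print('jaw back top side', onz(K2,T2,*sd(137,290),.055),onz(K2,T2,*sd(218,265),.055))
print('gripper top mid side', onz(K2,T2,*sd(190,285),.093), 'scene',onz(K1,T1,*sc(541,135),.093))
E
```

```text
grip (array([ 0.46727973, -0.09488532,  0.05096908]), np.float64(0.0006259623606646028))
-y wall inner right top (array([ 0.49054679, -0.23829219,  0.02550629]), np.float64(0.007311934798378919))
-y wall ,left (array([ 0.42387931, -0.23513261,  0.04392893]), np.float64(0.0023115588438100626))
[ 0.41858192 -0.12588867  0.048     ]
[0.52081014 0.15542451 0.048     ]
endplate face top side [0.45648047 0.13032183 0.055     ] [0.51559572 0.11898128 0.055     ]
jaw back top side [ 0.44189824 -0.05457137  0.055     ] [ 0.50002466 -0.0624742   0.055     ]
gripper top mid side [ 0.46770851 -0.09022949  0.093     ] scene [ 0.46350066 -0.09287093  0.093     ]
```

Emit:
{"method": "drive_tool", "body": {"plan": [[[-0.04,-0.035,0],-0.04],[[-0.04,-0.035,0],-0.04],[[-0.033,-0.033,-0.01],0],[[0,0,-0.04],0],[[0,0,-0.04],0],[[0,0,-0.04],0],[[0,0,-0.02],0],[[0,0,0],0]], "fingers": 0.075}}

```text
time: 3.65
eef_pos: [0.4695, -0.0898, 0.1304]
tool_rot: [0.735, 0.678, -0.004, -0.004]
wrist_force: [-0.7, -0.4, 1.1]
grip_width: 0.0749
```

```bash
cat > pic.py <<'E'
import sys
from h import *
n=sys.argv[1]
for c in sys.argv[2:]:
    snap(c,c+n)
o=telemetry.get_obs();q=o['tool_rot'];print(o['time'],o['eef_pos'].round(4),'yaw(0=start)',round(float(np.pi/2-2*np.arctan2(q[1],q[0])),4) ,round(o['grip_width'],4),o['wrist_force'].round(1))
E
python3 pic.py 4 scene side wrist
```

```text
3.8 [ 0.4746 -0.0905  0.1357] yaw(0=start) 0.0804 0.0751 [ 0.3  0.  -0.5]
```

View pics/wrist4.png

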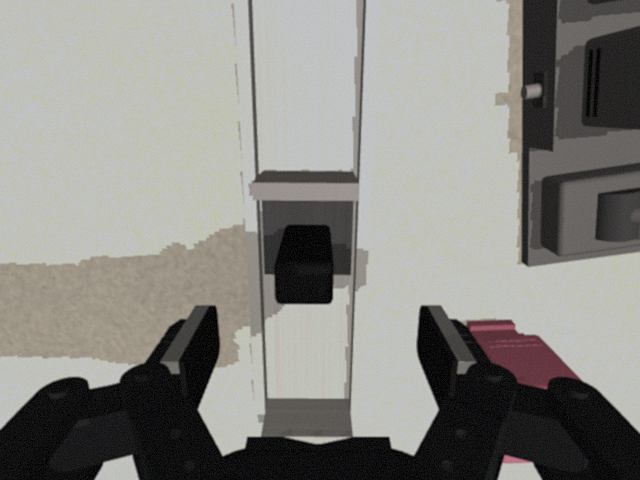

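View pics/scene4.png

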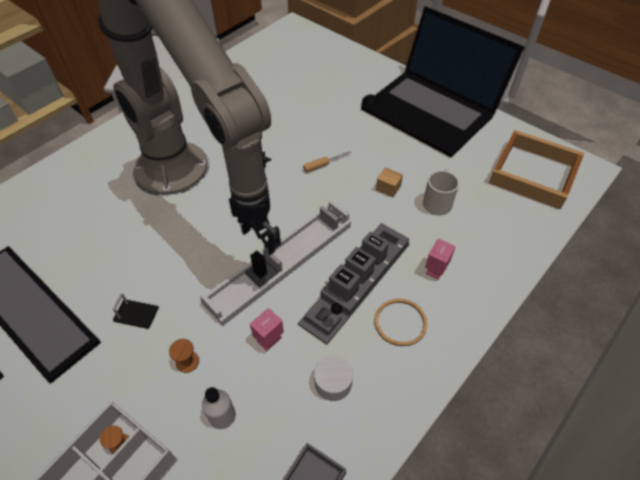

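```bash
python3 - <<'E'
from h import *
p,K,T=load('wrist4')
g=np.array([onz(K,T,u,v,.093) for u,v in [(276,262),(333,262),(331,302),(278,302)]]);print(g.mean(0),np.linalg.norm(g[1]-g[0]),np.linalg.norm(g[3]-g[0]))
j=np.array([onz(K,T,u,v,.055) for u,v in [(254,184),(357,182)]]);print('face',j,j.mean(0))
l=np.array([onz(K,T,u,v,.024) for u,v in [(250,10),(265,400),(365,10),(352,400)]]);print('walls',l.round(4)); a=(l[0]+l[2])/2;b=(l[1]+l[3])/2;print('mid',a,b,np.arctan2(-(a-b)[0],(a-b)[1]))
print('-y wall', [onz(K,T,u,v,.048).round(4) for u,v in [(263,405),(351,405),(263,435),(351,435)]])
E
```

```text
[ 0.46532505 -0.09493451  0.093     ] 0.028321088219951936 0.022009772917642122
face [[ 0.43962341 -0.04953251  0.055     ]
 [ 0.49746323 -0.05301667  0.055     ]] [ 0.46854332 -0.05127459  0.055     ]
walls [[ 0.4446  0.0439  0.024 ]
 [ 0.4212 -0.2212  0.024 ]
 [ 0.5094  0.0387  0.024 ]
 [ 0.4878 -0.2265  0.024 ]]
mid [0.47703446 0.04129951 0.024     ] [ 0.45446264 -0.22386529  0.024     ] -0.08491902201616676
-y wall [array([ 0.4247, -0.2056,  0.048 ]), array([ 0.486 , -0.2105,  0.048 ]), array([ 0.4215, -0.2316,  0.048 ]), array([ 0.4846, -0.2366,  0.048 ])]
```

Emit:
{"method": "drive_tool", "body": {"plan": [[[-0.008,-0.0045,-0.01],-0.005],[[0,0,-0.015],0],[[0,0,-0.02],0],[[0,0,-0.02],0],[[0,0,-0.014],0],[[0,0,0],0],[[0,0,0],0],[[0,0,0],0]]}}

```text
time: 4.6
eef_pos: [0.4677, -0.0949, 0.0576]
tool_rot: [0.737, 0.676, 0.001, 0.001]
wrist_force: [0.4, 0.5, 0.3]
grip_width: 0.0749
```

Emit:
{"method": "drive_tool", "body": {"plan": [[[0,0,0],0],[[0,0,0],0],[[0,0,0],0],[[0,0,0],0],[[0,0,0],0],[[0,0,0],0],[[0,0,0],0],[[0,0,0],0]], "fingers": 0.01, "squeeze": 50}}

```text
time: 5.4
eef_pos: [0.466, -0.0947, 0.0565]
tool_rot: [0.737, 0.676, -0.0, -0.0]
wrist_force: [-2.5, 0.8, 5.9]
grip_width: 0.0294
```

```bash
python3 pic.py 5 wrist side
```

```text
5.5 [ 0.466  -0.0947  0.0565] yaw(0=start) 0.0853 0.0299 [-2.1  0.7  6. ]
```

View pics/wrist5.png

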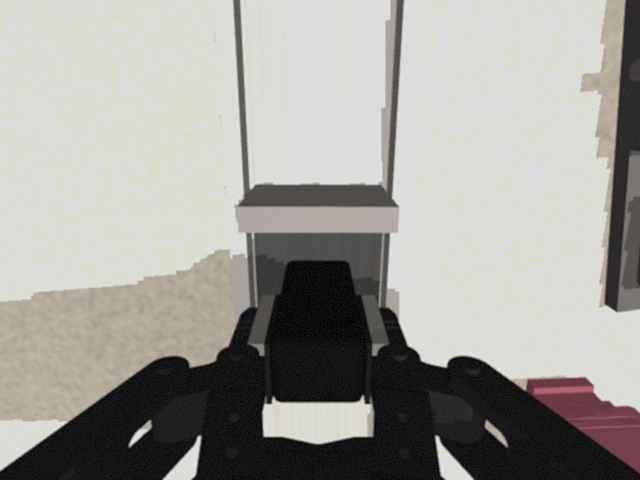

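Emit:
{"method": "drive_tool", "body": {"plan": [[[-0.0007,-0.008,0],0],[[-0.0009,-0.011,0],0],[[-0.0009,-0.011,0],0],[[-0.0009,-0.011,0],0],[[-0.0009,-0.011,0],0],[[-0.0009,-0.011,0],0],[[-0.0009,-0.011,0],0],[[-0.0005,-0.006,0],0]]}}

```text
time: 6.3
eef_pos: [0.4593, -0.171, 0.0564]
tool_rot: [0.736, 0.677, 0.001, -0.002]
wrist_force: [-2.8, 8.5, 9.2]
grip_width: 0.0294
```

Emit:
{"method": "drive_tool", "body": {"plan": [[[0,0,0],0],[[0,0,0],0],[[0,0,0],0],[[0,0,0.02],0],[[0,0,0.04],0],[[0.02,0,0.04],0],[[0.03,0.02,0.04],0.04],[[0.04,0.02,0.03],0.04]], "fingers": 0.0854}}

```text
time: 7.1
eef_pos: [0.5452, -0.1388, 0.2241]
tool_rot: [0.709, 0.705, 0.0, 0.002]
wrist_force: [1.0, -1.4, -1.0]
grip_width: 0.0851
```

```bash
python3 pic.py 6 wrist side scene
```

```text
7.25 [ 0.5482 -0.135   0.223 ] yaw(0=start) -0.0004 0.0859 [ 0.5 -0.6 -0.3]
```

View pics/side6.png

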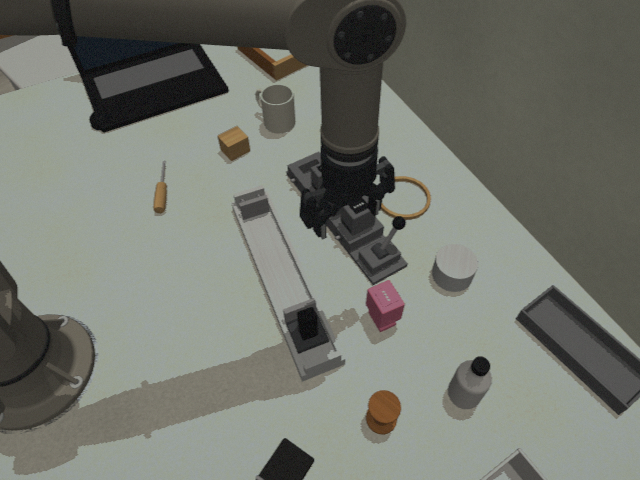

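Emit:
{"method": "drive_tool", "body": {"plan": [[[0.0162,0.042,0],0.073],[[0.0162,0.042,0],0],[[0.0162,0.042,0],0],[[0.0162,0.042,0],0],[[0.0162,0.042,0],0],[[0.0162,0.041,0],0],[[0,0,-0.04],0],[[0,0,-0.03],0]]}}

```text
time: 8.05
eef_pos: [0.6407, 0.115, 0.1482]
tool_rot: [0.681, 0.732, -0.001, -0.001]
wrist_force: [0.2, -1.1, -0.6]
grip_width: 0.0855
```

```bash
python3 pic.py 7 wrist side
```

```text
8.15 [0.6366 0.1116 0.1438] yaw(0=start) -0.0676 0.0854 [ 0.3 -0.2 -0.3]
```

View pics/wrist7.png

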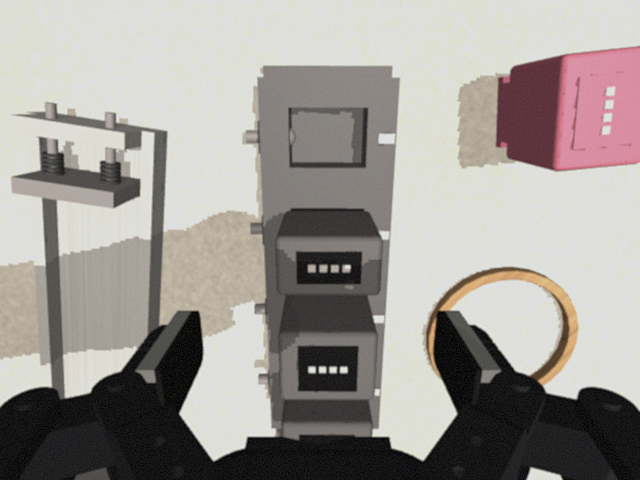

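```bash
python3 - <<'E'
from h import *
p,K,T=load('wrist7')
def q(n,z,P):
    g=np.array([onz(K,T,u,v,z)[:2] for u,v in P]);print(n,g.mean(0).round(4),np.linalg.norm(g[1]-g[0]).round(4),np.linalg.norm(g[3]-g[0]).round(4),'ang',np.arctan2(*(g[1]-g[0])[::-1]).round(3))
q('far',.096,[(277,239),(381,239),(377,294),(281,294)])
q('well',.038,[(289,108),(366,108),(366,167),(290,167)])
q('mid',.096,[(280,334),(377,334),(374,400),(283,400)])
P0,K0,T0=load('wrist0');cam=lambda T:-T[:3,:3].T@T[:3,3]
print(cam(T0)-[.55,0,.231],cam(T),'tcp est',cam(T)-np.array([0,.0778,.143]))
R=T[:3,:3];print(R.round(3))
q('ep',.055,[(12,188),(117,206),(117,206),(12,188)])
E
```

```text
far [0.6455 0.1142] 0.0536 0.0312 ang 0.072
well [0.6411 0.1763] 0.0465 0.0355 ang 0.072
mid [0.6502 0.052 ] 0.0541 0.0445 ang 0.073
[-0.00148333  0.07826755  0.14340263] [0.63429594 0.19311194 0.29221104] tcp est [0.63429594 0.11531194 0.14921104]
[[ 0.997  0.072 -0.002]
 [ 0.069 -0.95   0.305]
 [ 0.02  -0.304 -0.952]]
ep [0.4851 0.1315] 0.0623 0.0 ang -0.106
```

Emit:
{"method": "drive_tool", "body": {"plan": [[[0.004,-0.001,-0.02],0.003],[[0,0,-0.025],0],[[0,0,-0.025],0],[[0,0,-0.02],0],[[0,0,-0.006],0],[[0,0,0],0],[[0,0,0],0],[[0,0,0],0]]}}

```text
time: 8.95
eef_pos: [0.6471, 0.1126, 0.057]
tool_rot: [0.682, 0.732, 0.001, 0.001]
wrist_force: [-0.2, -0.4, 0.5]
grip_width: 0.085
```

```bash
python3 pic.py 8 wrist side
```

```text
9.05 [0.6466 0.1126 0.0565] yaw(0=start) -0.0711 0.0854 [0.4 0.1 0.8]
```

View pics/wrist8.png

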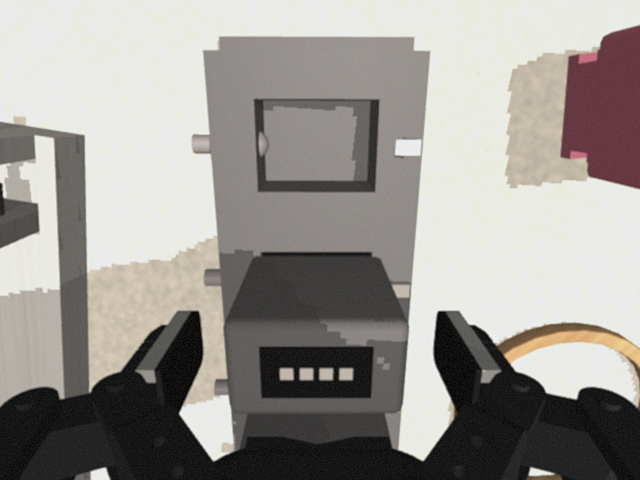

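Emit:
{"method": "drive_tool", "body": {"plan": [[[0,0,-0.006],0],[[0,0,0],0],[[0,0,0],0],[[0,0,0],0],[[0,0,0],0],[[0,0,0],0],[[0,0,0],0],[[0,0,0],0]], "fingers": 0.035, "squeeze": 70}}

```text
time: 9.85
eef_pos: [0.6455, 0.1125, 0.0488]
tool_rot: [0.682, 0.732, -0.0, -0.0]
wrist_force: [0.2, 0.5, -0.8]
grip_width: 0.0551
```

Emit:
{"method": "drive_tool", "body": {"plan": [[[0,0,0],0],[[0,0,0.003],0],[[0,0,0.003],0],[[0,0,0.005],0],[[0,0,0.008],0],[[0,0,0.008],0],[[0,0,0.01],0],[[0,0,0.01],0]]}}

```text
time: 10.65
eef_pos: [0.6453, 0.1126, 0.0972]
tool_rot: [0.681, 0.732, -0.0, -0.0]
wrist_force: [-0.8, -0.4, -1.9]
grip_width: 0.0554
```

```bash
python3 pic.py 9 wrist side
```

```text
10.75 [0.647  0.1129 0.0987] yaw(0=start) -0.0712 0.055 [ 0.3 -0.1 -1.5]
```

View pics/wrist9.png

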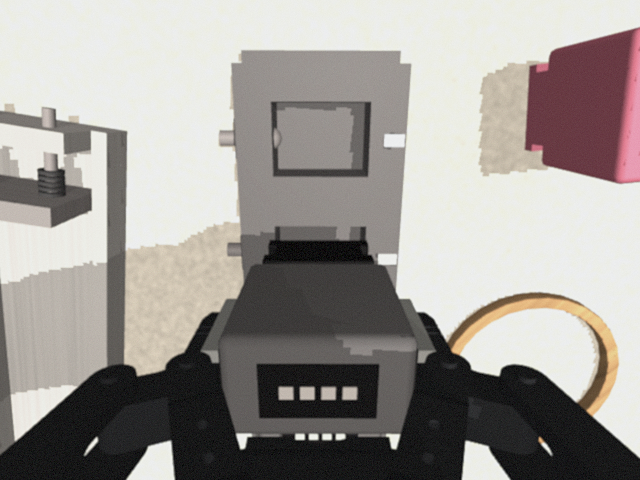

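View pics/side9.png

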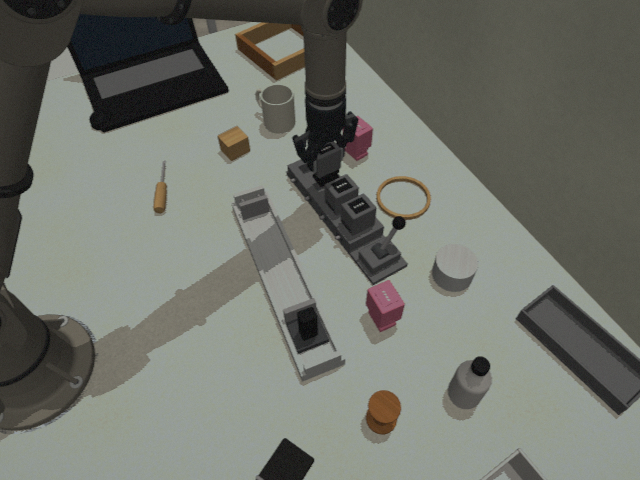

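Emit:
{"method": "drive_tool", "body": {"plan": [[[-0.02,0,0.02],-0.04],[[-0.04,-0.002,0],-0.04],[[-0.04,-0.002,0],-0.04],[[-0.04,-0.0015,0],-0.04],[[-0.0235,0,0],0],[[0,0,0],0],[[0,0,-0.01],0],[[0,0,-0.01],0]]}}

```text
time: 11.55
eef_pos: [0.4837, 0.107, 0.0957]
tool_rot: [0.738, 0.675, 0.001, 0.001]
wrist_force: [0.2, -0.4, -0.8]
grip_width: 0.0554
```

```bash
python3 pic.py 10 wrist side
```

```text
11.65 [0.4815 0.1064 0.0938] yaw(0=start) 0.0896 0.0555 [-0.8  0.5 -1.5]
```

View pics/wrist10.png

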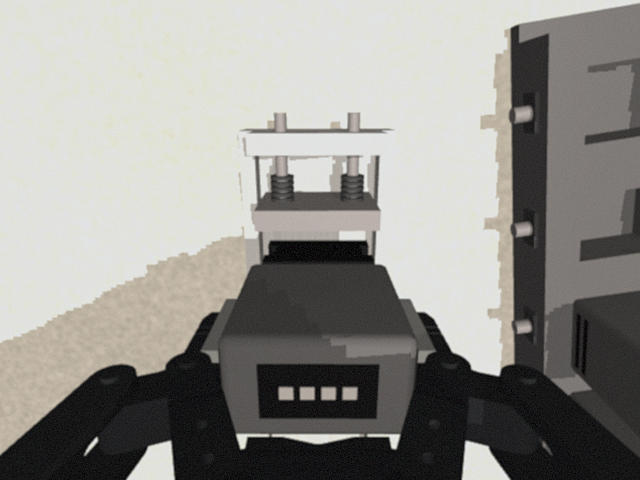

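Emit:
{"method": "drive_tool", "body": {"plan": [[[0,0,-0.012],0],[[0,0,-0.012],0],[[0,0,-0.01],0],[[0,0,-0.006],0],[[0,0,-0.004],0],[[0,0,-0.002],0],[[0,0,0],0],[[0,0,0],0]]}}

```text
time: 12.45
eef_pos: [0.4826, 0.1071, 0.0504]
tool_rot: [0.738, 0.675, 0.0, 0.0]
wrist_force: [-0.2, -0.8, -1.6]
grip_width: 0.0555
```

```bash
python3 pic.py 11 wrist side
```

```text
12.55 [0.4826 0.1071 0.0505] yaw(0=start) 0.0889 0.0553 [ 0.3  0.7 -1.2]
```

View pics/wrist11.png

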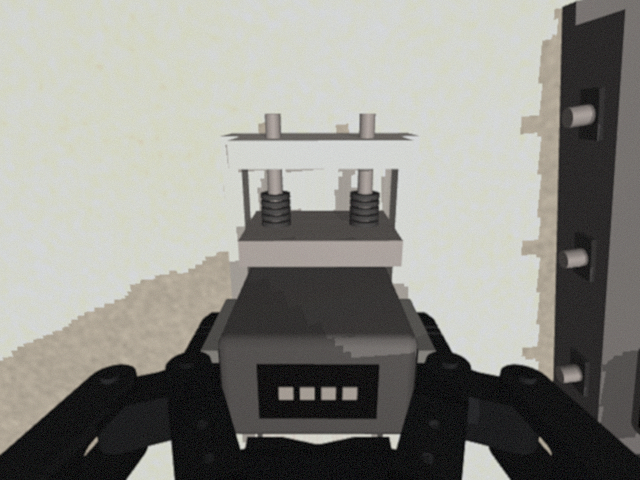

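Emit:
{"method": "drive_tool", "body": {"plan": [[[0,0,-0.002],0],[[0,0,-0.001],0],[[0,0,-0.001],0],[[0,0,0],0],[[0,0,0],0],[[0,0,0],0],[[0,0,0],0],[[0,0,0],0]]}}

```text
time: 13.35
eef_pos: [0.4822, 0.107, 0.0464]
tool_rot: [0.738, 0.675, 0.0, 0.0]
wrist_force: [-2.3, -1.3, 6.0]
grip_width: 0.0553
```

Emit:
{"method": "drive_tool", "body": {"plan": [[[0,0,0],0],[[0,0,0],0],[[0,0,0],0],[[0,0,0],0],[[0,0,0.02],0],[[0,0,0.04],0],[[0,0,0.04],0],[[0,0,0.01],0]], "fingers": 0.0854}}

```text
time: 14.15
eef_pos: [0.4855, 0.1078, 0.1606]
tool_rot: [0.738, 0.675, 0.004, 0.002]
wrist_force: [1.3, 0.2, 0.6]
grip_width: 0.0855
```

```bash
python3 pic.py 12 wrist side
```

```text
14.25 [0.4838 0.1074 0.1579] yaw(0=start) 0.0889 0.0855 [-0.4 -0.8 -0.6]
```

View pics/wrist12.png

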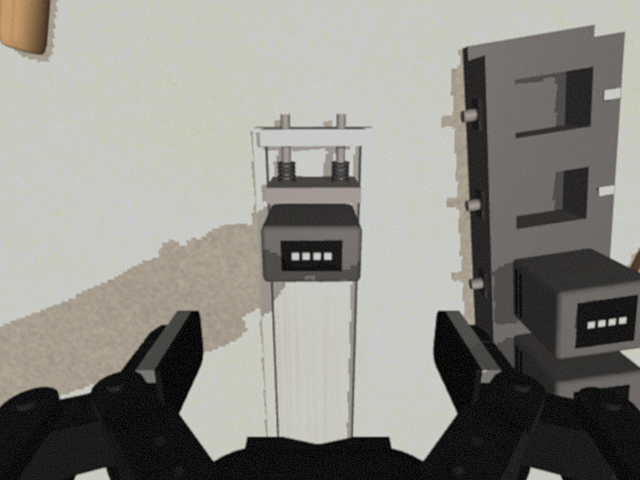

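View pics/side12.png

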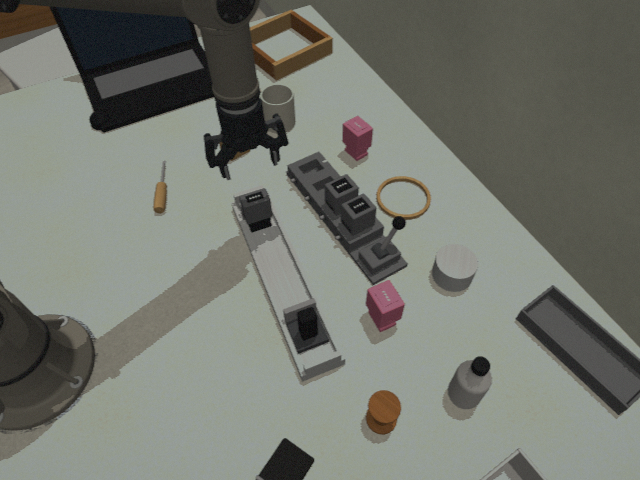

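Emit:
{"method": "drive_tool", "body": {"plan": [[[0.04,-0.013,0],0.04],[[0.04,-0.014,0],0.04],[[0.04,-0.014,0],0.04],[[0.045,-0.014,0],0.04],[[0,0,-0.02],0],[[0,0,-0.02],0],[[0,0,-0.01],0],[[0,0,0],0]]}}

```text
time: 15.05
eef_pos: [0.6443, 0.052, 0.102]
tool_rot: [0.681, 0.732, -0.003, -0.003]
wrist_force: [-1.3, -0.0, 0.0]
grip_width: 0.0855
```

```bash
python3 pic.py 13 wrist
```

```text
15.1 [0.6457 0.0521 0.1041] yaw(0=start) -0.0715 0.0853 [ 0.3 -0.  -1.3]
```

View pics/wrist13.png

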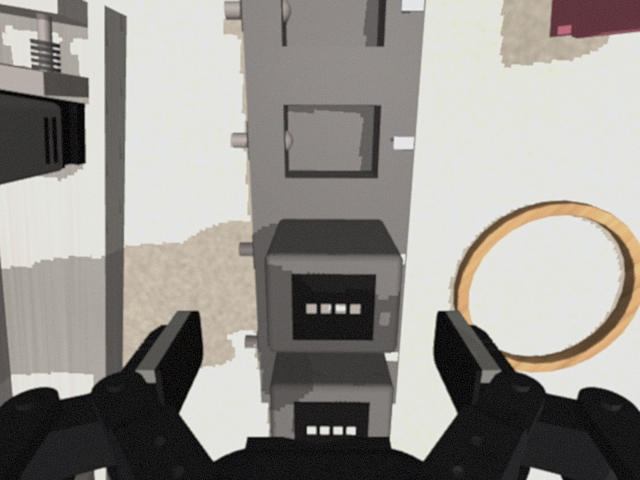

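Emit:
{"method": "drive_tool", "body": {"plan": [[[0.005,0.0005,-0.004],0],[[0,0,-0.015],0],[[0,0,-0.015],0],[[0,0,-0.012],0],[[0,0,-0.008],0],[[0,0,0],0],[[0,0,0],0],[[0,0,0],0]]}}

```text
time: 15.9
eef_pos: [0.6529, 0.0525, 0.0528]
tool_rot: [0.682, 0.732, 0.001, 0.001]
wrist_force: [-0.0, -0.6, 0.3]
grip_width: 0.0853
```

Emit:
{"method": "drive_tool", "body": {"plan": [[[0,0,0],0],[[0,0,0],0],[[0,0,0],0],[[0,0,0],0],[[0,0,0],0],[[0,0,0],0],[[0,0,0],0],[[0,0,0],0]], "fingers": 0.035}}

```text
time: 16.7
eef_pos: [0.6516, 0.0525, 0.0528]
tool_rot: [0.682, 0.732, -0.0, -0.0]
wrist_force: [-3.5, -0.5, 5.7]
grip_width: 0.0552
```

Emit:
{"method": "drive_tool", "body": {"plan": [[[0,0,0],0],[[0,0,0.003],0],[[0,0,0.003],0],[[0,0,0.005],0],[[0,0,0.008],0],[[0,0,0.008],0],[[0,0,0.01],0],[[0,0,0.01],0]]}}

```text
time: 17.5
eef_pos: [0.6529, 0.0526, 0.101]
tool_rot: [0.682, 0.732, 0.001, 0.001]
wrist_force: [0.5, 0.6, -1.6]
grip_width: 0.0547
```

```bash
python3 pic.py 14 wrist
```

```text
17.55 [0.6543 0.0527 0.1031] yaw(0=start) -0.0711 0.0553 [0.6 0.8 0.1]
```

View pics/wrist14.png

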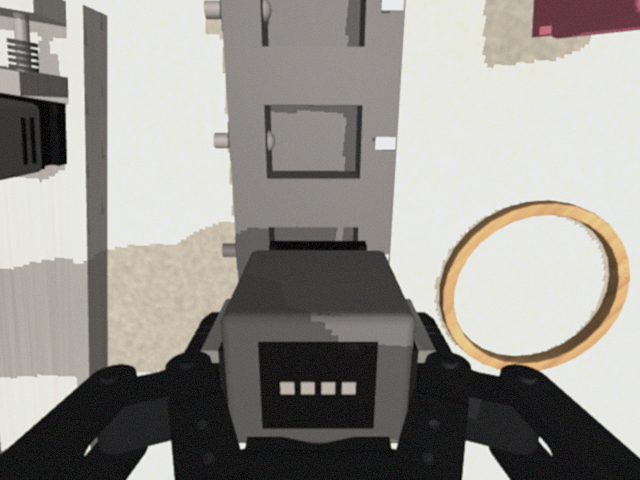

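```bash
python3 - <<'E'
from h import *
p,K,T=load('wrist12')
P=np.array([onz(K,T,u,v,.094)[:2] for u,v in [(263,231),(360,231),(360,280),(263,280)]]);print(P.round(4),P.mean(0))
E
```

```text
[[0.4563 0.125 ]
 [0.5094 0.1202]
 [0.5078 0.0909]
 [0.4525 0.096 ]] [0.48152248 0.10803418]
```

Emit:
{"method": "drive_tool", "body": {"plan": [[[-0.03,0,0],-0.04],[[-0.04,0,0],-0.04],[[-0.04,0.003,0],-0.04],[[-0.04,0.004,0],-0.037],[[-0.0245,0.005,0],0],[[0,0,0],0],[[0,0,-0.01],0],[[0,0,-0.01],0]]}}

```text
time: 18.35
eef_pos: [0.4797, 0.0644, 0.0793]
tool_rot: [0.737, 0.676, 0.001, 0.001]
wrist_force: [-0.2, -0.3, -2.1]
grip_width: 0.0554
```

```bash
python3 pic.py 15 wrist
```

```text
18.4 [0.4778 0.064  0.077 ] yaw(0=start) 0.0866 0.0554 [ 0.  -0.1 -3.1]
```

View pics/wrist15.png

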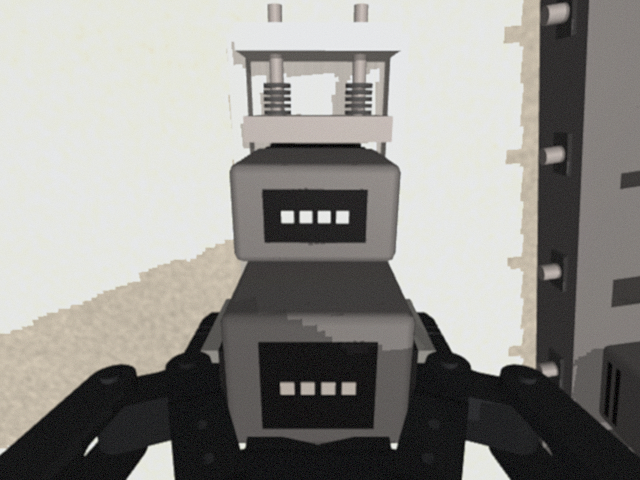

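Emit:
{"method": "drive_tool", "body": {"plan": [[[0,0,-0.008],0],[[0,0,-0.008],0],[[0,0,-0.005],0],[[0,0,-0.003],0],[[0,0,-0.002],0],[[0,0,-0.002],0],[[0,0,0],0],[[0,0,0],0]]}}

```text
time: 19.2
eef_pos: [0.4779, 0.0646, 0.0512]
tool_rot: [0.737, 0.676, 0.0, 0.0]
wrist_force: [-1.4, 0.4, -2.1]
grip_width: 0.0555
```

Emit:
{"method": "drive_tool", "body": {"plan": [[[0,0,-0.001],0],[[0,0,-0.001],0],[[0,0,-0.001],0],[[0,0,0],0],[[0,0,0],0],[[0,0,0],0],[[0,0,0],0],[[0,0,0],0]]}}

```text
time: 20.0
eef_pos: [0.4781, 0.0646, 0.0506]
tool_rot: [0.737, 0.676, 0.001, 0.0]
wrist_force: [-4.7, -0.8, 15.8]
grip_width: 0.055
```

Emit:
{"method": "drive_tool", "body": {"plan": [[[0,0,0],0],[[0,0,0],0],[[0,0,0],0],[[0,0,0],0],[[0,0,0.02],0],[[0,0,0.04],0],[[0,0,0.04],0],[[0,0,0.01],0]], "fingers": 0.0854}}

```text
time: 20.8
eef_pos: [0.4809, 0.065, 0.1624]
tool_rot: [0.737, 0.676, 0.004, 0.002]
wrist_force: [0.3, -0.1, 0.2]
grip_width: 0.0851
```

```bash
python3 pic.py 16 wrist side
```

```text
20.9 [0.4792 0.0647 0.1597] yaw(0=start) 0.0859 0.0853 [ 0.2 -0.3 -0.9]
```

View pics/wrist16.png

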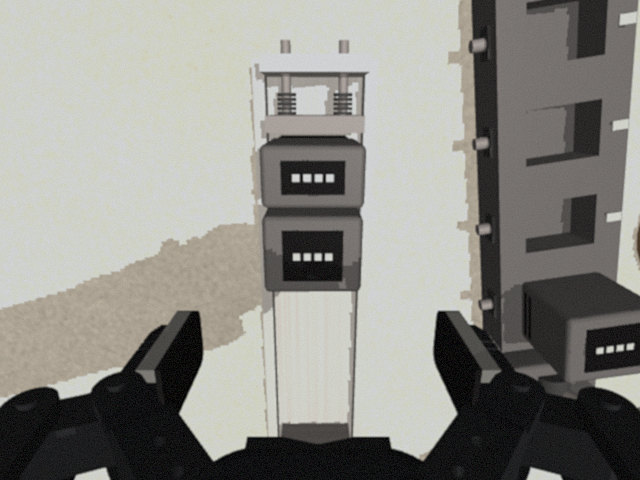

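View pics/side16.png

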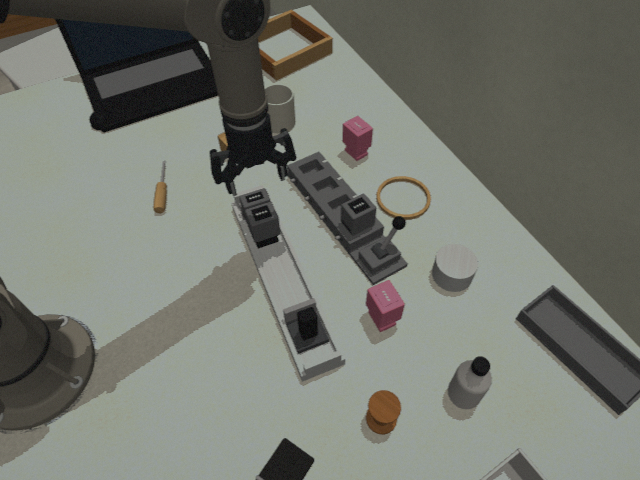

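Emit:
{"method": "drive_tool", "body": {"plan": [[[0.035,-0.014,0],0.04],[[0.036,-0.015,0],0.04],[[0.036,-0.015,0],0.04],[[0.036,-0.015,0],0.038],[[0.033,-0.0145,0],0],[[0,0,-0.02],0],[[0,0,-0.02],0],[[0,0,0],0]]}}

```text
time: 21.7
eef_pos: [0.6494, -0.0091, 0.1113]
tool_rot: [0.681, 0.732, -0.004, -0.005]
wrist_force: [0.2, -0.2, -0.5]
grip_width: 0.0855
```

```bash
python3 pic.py 17 wrist
```

```text
21.75 [ 0.6508 -0.0089  0.1137] yaw(0=start) -0.0721 0.0858 [-1.   0.4 -0.3]
```

View pics/wrist17.png

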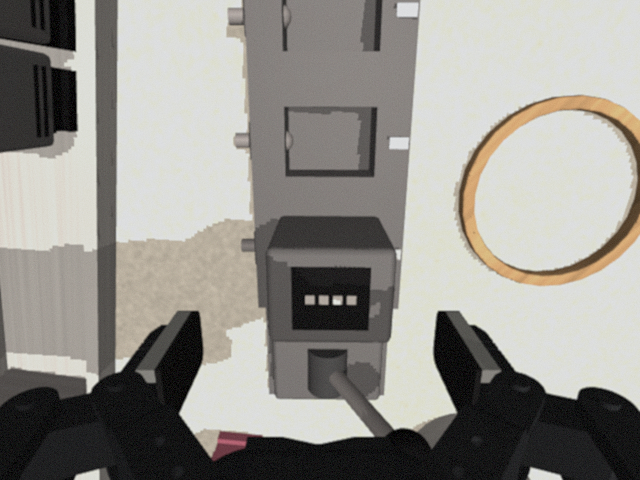

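Emit:
{"method": "drive_tool", "body": {"plan": [[[0.003,0,-0.008],0],[[0,0,-0.015],0],[[0,0,-0.015],0],[[0,0,-0.014],0],[[0,0,-0.008],0],[[0,0,0],0],[[0,0,0],0],[[0,0,0],0]]}}

```text
time: 22.55
eef_pos: [0.6575, -0.009, 0.0589]
tool_rot: [0.681, 0.732, 0.001, 0.001]
wrist_force: [0.5, -0.1, -0.0]
grip_width: 0.0855
```

Emit:
{"method": "drive_tool", "body": {"plan": [[[0,0,0],0],[[0,0,0],0],[[0,0,0],0],[[0,0,0],0],[[0,0,0],0],[[0,0,0],0],[[0,0,0],0],[[0,0,0],0]], "fingers": 0.035}}

```text
time: 23.35
eef_pos: [0.6559, -0.0091, 0.0588]
tool_rot: [0.681, 0.732, -0.0, -0.0]
wrist_force: [-4.7, 0.2, 4.7]
grip_width: 0.0552
```

Emit:
{"method": "drive_tool", "body": {"plan": [[[0,0,0],0],[[0,0,0.003],0],[[0,0,0.003],0],[[0,0,0.005],0],[[0,0,0.008],0],[[0,0,0.008],0],[[0,0,0.01],0],[[0,0,0.01],0]]}}

```text
time: 24.15
eef_pos: [0.6577, -0.0089, 0.1072]
tool_rot: [0.681, 0.732, 0.001, 0.001]
wrist_force: [0.6, -0.6, -1.6]
grip_width: 0.0551
```

```bash
python3 pic.py 18 wrist
python3 - <<'E'
from h import *
p,K,T=load('wrist16')
P=np.array([onz(K,T,u,v,.094)[:2] for u,v in [(264,216),(361,216),(360,291),(265,291)]]);print(P.round(4),P.mean(0))
E
```

```text
24.2 [ 0.6591 -0.009   0.1094] yaw(0=start) -0.0722 0.0552 [1.3 0.7 0.6]
[[0.4531 0.09  ]
 [0.506  0.0854]
 [0.503  0.0403]
 [0.448  0.0453]] [0.47752198 0.06525328]
```

View pics/wrist18.png

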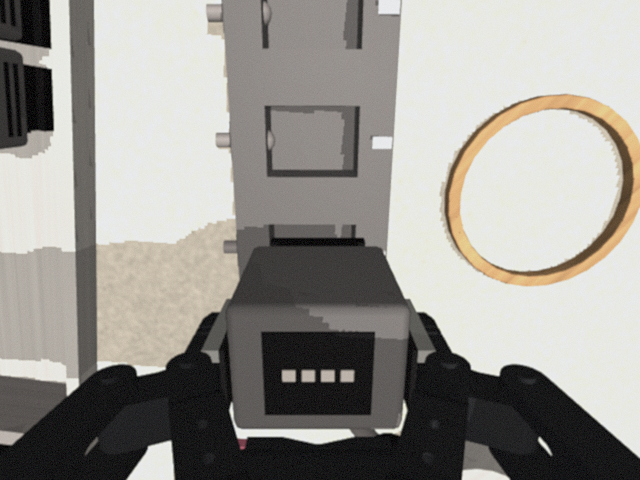

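Emit:
{"method": "drive_tool", "body": {"plan": [[[-0.03,0,0],-0.04],[[-0.04,0.003,0],-0.04],[[-0.04,0.005,0],-0.04],[[-0.04,0.008,0],-0.038],[[-0.034,0.008,0],0],[[0,0,0],0],[[0,0,-0.01],0],[[0,0,-0.01],0]]}}

```text
time: 25.0
eef_pos: [0.475, 0.0149, 0.0855]
tool_rot: [0.737, 0.676, 0.002, 0.001]
wrist_force: [0.6, 1.4, -2.1]
grip_width: 0.0552
```

```bash
python3 pic.py 19 wrist
```

```text
25.05 [0.4731 0.0146 0.0833] yaw(0=start) 0.0865 0.0553 [-0.3 -0.1 -1.7]
```

View pics/wrist19.png

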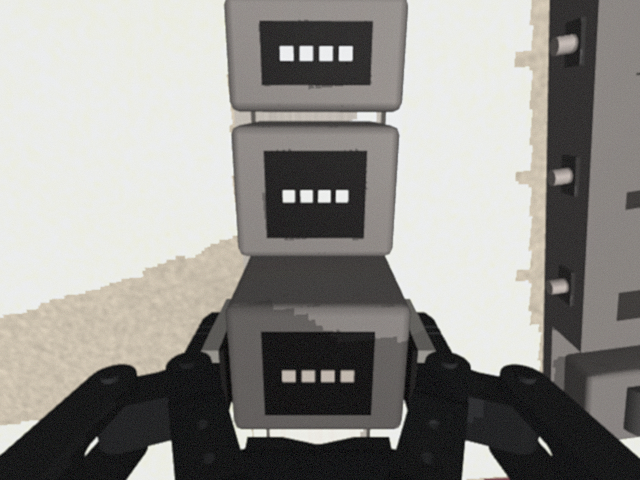

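Emit:
{"method": "drive_tool", "body": {"plan": [[[0,0,-0.008],0],[[0,0,-0.008],0],[[0,0,-0.005],0],[[0,0,-0.003],0],[[0,0,-0.002],0],[[0,0,-0.002],0],[[0,0,0],0],[[0,0,0],0]]}}

```text
time: 25.85
eef_pos: [0.4729, 0.0151, 0.0572]
tool_rot: [0.737, 0.676, 0.0, 0.0]
wrist_force: [0.4, 0.2, -1.5]
grip_width: 0.0552
```

Emit:
{"method": "drive_tool", "body": {"plan": [[[0,0,-0.001],0],[[0,0,-0.001],0],[[0,0,-0.0005],0],[[0,0,0],0],[[0,0,0],0],[[0,0,0],0],[[0,0,0],0],[[0,0,0],0]]}}

```text
time: 26.65
eef_pos: [0.4731, 0.0151, 0.0566]
tool_rot: [0.737, 0.676, 0.0, 0.0]
wrist_force: [-4.4, -0.2, 13.1]
grip_width: 0.055
```

Emit:
{"method": "drive_tool", "body": {"plan": [[[0,0,0],0],[[0,0,0],0],[[0,0,0],0],[[0,0,0],0],[[0,0,0.02],0],[[0,0,0.04],0],[[0,0,0.04],0],[[0,0,0.03],0]], "fingers": 0.0854}}

```text
time: 27.45
eef_pos: [0.4734, 0.0151, 0.1868]
tool_rot: [0.737, 0.676, 0.001, 0.001]
wrist_force: [0.8, 0.2, 0.4]
grip_width: 0.0851
```

```bash
python3 pic.py 20 wrist side scene
python3 - <<'E'
from h import *
obs=[]
for fn in ['scene20','side20']:
    p,K,T=load(fn)
    h=cv2.cvtColor(p,cv2.COLOR_RGB2HSV);m=cv2.inRange(h,(8,90,60),(25,255,255))
    n,l,s,c=cv2.connectedComponentsWithStats(m)
    for i in range(1,n):
        if s[i,4]>60: print(fn,s[i],c[i].round(1),onz(K,T,*c[i],.03).round(3))
E
```

```text
27.6 [0.4745 0.0151 0.1866] yaw(0=start) 0.0859 0.0855 [ 0.1 -0.2 -0.7]
scene20 [   0    0   47   50 1421] [16.7 23.8] [-0.995  0.09   0.03 ]
scene20 [  40    0   69  107 2431] [77.  54.7] [-0.651  0.124  0.03 ]
scene20 [ 82   0  34  79 603] [101.6  43.2] [-0.646  0.221  0.03 ]
scene20 [ 288    0  131   64 4816] [366.1  21.7] [-0.02   0.937  0.03 ]
scene20 [ 442    0   99   38 2114] [500.1  12.6] [0.321 1.309 0.03 ]
scene20 [ 536    0  104   84 6173] [595.5  33.4] [0.647 1.404 0.03 ]
scene20 [47 34 23 46 96] [57.8 56.5] [-0.692  0.074  0.03 ]
scene20 [   0   79   93   66 1454] [ 38.9 113. ] [-0.469 -0.13   0.03 ]
scene20 [ 490  131   93   77 2663] [536.7 168.9] [0.806 0.65  0.03 ]
scene20 [303 158  26  14 189] [315.3 164.1] [0.328 0.262 0.03 ]
scene20 [377 169  25  27 484] [388.6 181.7] [0.525 0.342 0.03 ]
scene20 [375 299  52  47 422] [400.7 322.2] [0.803 0.014 0.03 ]
scene20 [169 339  30  33 666] [183.4 355. ] [ 0.498 -0.357  0.03 ]
scene20 [100 425  28  29 491] [111.9 437.7] [ 0.528 -0.561  0.03 ]
side20 [ 268   10   64   70 1633] [298.5  46.8] [0.826 0.612 0.03 ]
side20 [  0  18  56  21 643] [19.8 26.1] [0.142 1.105 0.03 ]
side20 [218 131  16  27 272] [226.1 143.6] [0.504 0.344 0.03 ]
side20 [377 177  53  42 521] [403.2 197.1] [0.781 0.008 0.03 ]
side20 [154 182  13  31 313] [159.9 197.4] [0.316 0.256 0.03 ]
side20 [ 366  390   35   44 1165] [382.7 411.8] [ 0.502 -0.359  0.03 ]
```

View pics/wrist20.png

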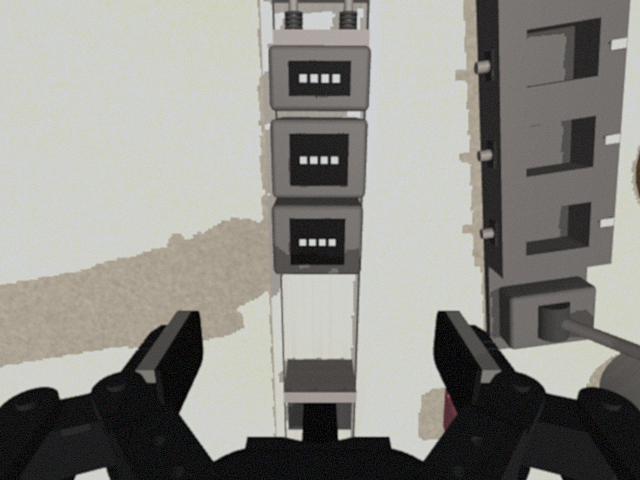

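View pics/scene20.png

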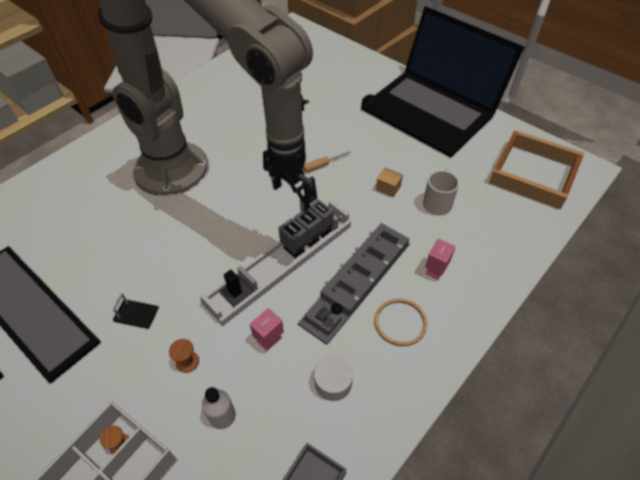

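Emit:
{"method": "drive_tool", "body": {"plan": [[[0.005,0.03,0.03],0.04],[[0.005,0.035,0.03],0.046],[[0.004,0.04,0.02],0],[[0.004,0.04,0],0],[[0.004,0.04,0],0],[[0.004,0.04,0],0],[[0,0.03,0],0],[[0,0.02,0],0]]}}

```text
time: 28.4
eef_pos: [0.4969, 0.293, 0.2618]
tool_rot: [0.706, 0.708, -0.002, -0.001]
wrist_force: [-0.2, -0.2, 0.2]
grip_width: 0.0856
```

```bash
python3 pic.py 21 wrist scene
```

```text
28.5 [0.4963 0.2939 0.2617] yaw(0=start) -0.007 0.0857 [ 0.2  0.3 -0.6]
```

View pics/wrist21.png

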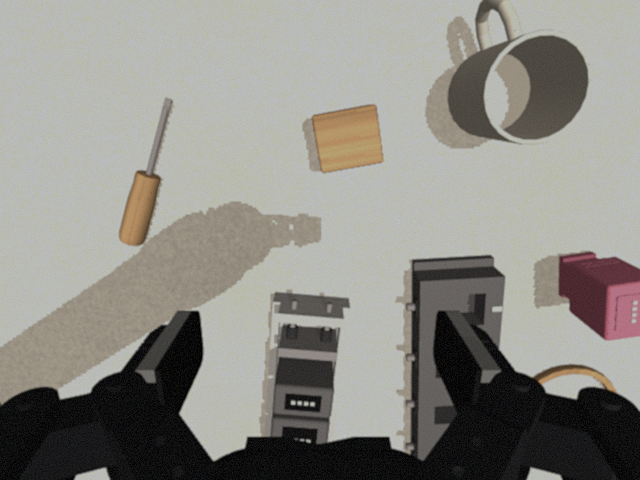

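```bash
cat > blk.py <<'E'
import sys
from h import *
p,K,T=load(sys.argv[1])
h=cv2.cvtColor(p,cv2.COLOR_RGB2HSV);m=cv2.inRange(h,(8,90,60),(25,255,255))
cs,_=cv2.findContours(m,cv2.RETR_EXTERNAL,cv2.CHAIN_APPROX_NONE)
for c in cs:
    if cv2.contourArea(c)<1500: continue
    P=np.array([onz(K,T,*q[0],.048)[:2] for q in c],np.float32)
    print(cv2.boundingRect(c), (cv2.approxPolyDP(c,6,True)[:,0]).tolist())
    A=np.array([onz(K,T,*q,.048)[:2] for q in cv2.approxPolyDP(c,6,True)[:,0].astype(float)]);print(A.round(4).tolist(),[round(float(np.linalg.norm(A[i]-A[i-1])),4) for i in range(len(A))])
    print(cv2.minAreaRect(P*1000))
E
python3 blk.py wrist21
python3 -c "
import cv2;im=cv2.imread('pics/wrist21.png')[90:190,290:400];cv2.imwrite('pics/b21.png',cv2.resize(im,None,fx=5,fy=5))"
```

```text
(120, 172, 40, 73) [[154, 174], [136, 173], [120, 230], [126, 243], [144, 239], [159, 181]]
[[0.3482, 0.315], [0.3322, 0.3158], [0.31, 0.2625], [0.3138, 0.2497], [0.3314, 0.2537], [0.352, 0.3088]] [0.0073, 0.016, 0.0578, 0.0134, 0.018, 0.0587]
((330.3309326171875, 282.62506103515625), (73.42357635498047, 23.47588539123535), 68.44131469726562)
(313, 105, 70, 67) [[374, 105], [313, 116], [322, 171], [382, 160]]
[[0.5422, 0.3746], [0.4905, 0.3654], [0.4985, 0.3185], [0.5515, 0.3285]] [0.047, 0.0526, 0.0476, 0.0539]
((520.5262451171875, 346.513427734375), (55.01535415649414, 49.03028869628906), 10.457863807678223)
```

View pics/b21.png

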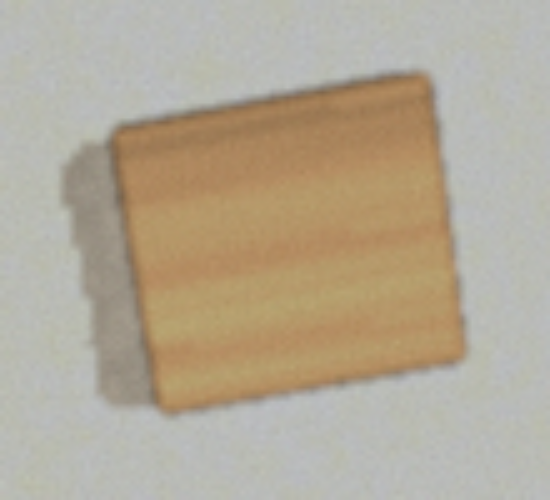

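```bash
python3 - <<'E'
from h import *
p,K,T=load('wrist21')
for q in [(485,90,.09),(450,100,.02),(536,87,.09),(587,70,.09),(515,142,.09)]: print(q,onz(K,T,*q).round(4))
E
```

```text
(485, 90, 0.09) [0.6184 0.3851 0.09  ]
(450, 100, 0.02) [0.6148 0.3794 0.02  ]
(536, 87, 0.09) [0.6557 0.3873 0.09  ]
(587, 70, 0.09) [0.6908 0.3991 0.09  ]
(515, 142, 0.09) [0.6464 0.3477 0.09  ]
```

Emit:
{"method": "drive_tool", "body": {"plan": [[[0.012,0.025,-0.02],0.06],[[0.012,0.025,-0.03],0.06],[[0,0.003,-0.04],0.055],[[0,0,-0.03],0],[[0,0,0],0],[[0,0,0],0],[[0,0,0],0],[[0,0,0],0]]}}

```text
time: 29.3
eef_pos: [0.5242, 0.3434, 0.1471]
tool_rot: [0.643, 0.766, 0.002, 0.001]
wrist_force: [-0.1, -0.2, -0.4]
grip_width: 0.0854
```

```bash
python3 pic.py 22 wrist; python3 blk.py wrist22
```

```text
29.35 [0.5239 0.3434 0.1468] yaw(0=start) -0.1746 0.0852 [-0.1 -0.4  0.4]
(0, 216, 59, 97) [[51, 221], [22, 221], [0, 270], [0, 310], [27, 304], [58, 230]]
[[0.3567, 0.3257], [0.3388, 0.3225], [0.3232, 0.2862], [0.3214, 0.2564], [0.3395, 0.2641], [0.3609, 0.3204]] [0.0067, 0.0181, 0.0396, 0.0299, 0.0196, 0.0603]
((337.9226379394531, 291.45758056640625), (77.38970947265625, 23.760066986083984), 68.63483428955078)
(270, 183, 89, 86) [[351, 184], [277, 185], [270, 196], [273, 268], [356, 266], [358, 199]]
[[0.5376, 0.3812], [0.4931, 0.3728], [0.4898, 0.3653], [0.4983, 0.3182], [0.5515, 0.3289], [0.5437, 0.3728]] [0.0104, 0.0453, 0.0082, 0.0478, 0.0542, 0.0446]
((519.8573608398438, 350.17279052734375), (55.1075553894043, 56.013427734375), 10.425909042358398)
```

View pics/wrist22.png

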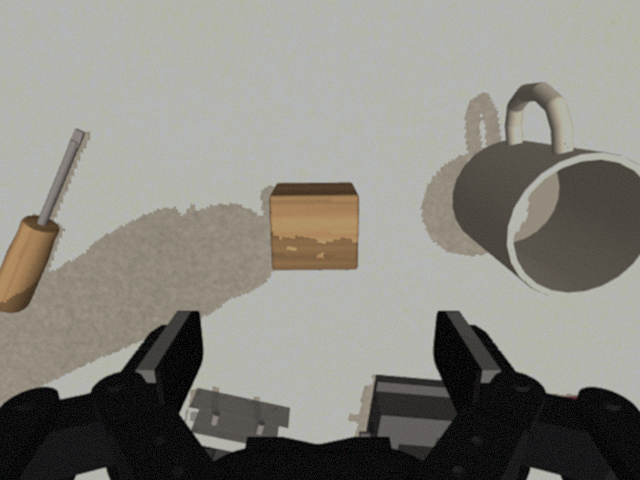

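Emit:
{"method": "drive_tool", "body": {"plan": [[[-0.003,0.003,-0.02],0.007],[[0,0,-0.025],0],[[0,0,-0.025],0],[[0,0,-0.025],0],[[0,0,-0.015],0],[[0,0,0],0],[[0,0,0],0],[[0,0,0],0]]}}

```text
time: 30.15
eef_pos: [0.521, 0.347, 0.0364]
tool_rot: [0.64, 0.768, 0.002, 0.0]
wrist_force: [0.4, 0.1, -0.5]
grip_width: 0.0858
```

```bash
python3 pic.py 23 wrist
```

```text
30.2 [0.5209 0.3469 0.0364] yaw(0=start) -0.182 0.0855 [-0.2  0.3 -0.4]
```

View pics/wrist23.png

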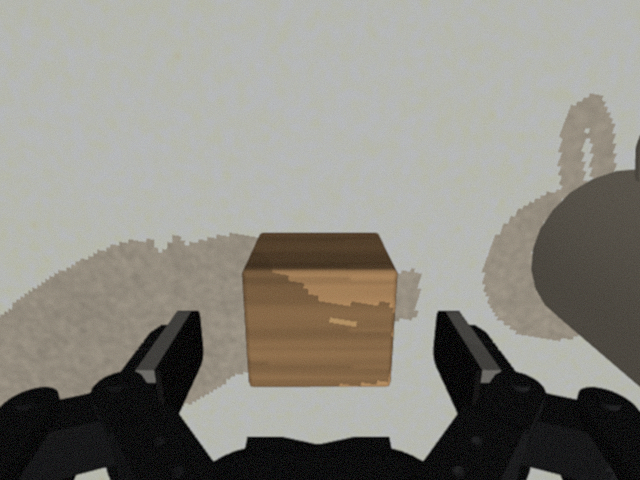

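Centred. Lower 15 mm and grip.

Emit:
{"method": "drive_tool", "body": {"plan": [[[0,0,-0.01],0],[[0,0,-0.005],0],[[0,0,0],0],[[0,0,0],0],[[0,0,0],0],[[0,0,0],0],[[0,0,0],0],[[0,0,0],0]], "fingers": 0.0854}}

```text
time: 31.0
eef_pos: [0.5198, 0.3461, 0.0196]
tool_rot: [0.64, 0.768, 0.0, 0.0]
wrist_force: [0.3, 0.3, -0.8]
grip_width: 0.0851
```

Emit:
{"method": "drive_tool", "body": {"plan": [[[0,0,0],0],[[0,0,0],0],[[0,0,0],0],[[0,0,0],0],[[0,0,0],0],[[0,0,0],0],[[0,0,0],0],[[0,0,0],0]], "fingers": 0.035}}

```text
time: 31.8
eef_pos: [0.5202, 0.3464, 0.02]
tool_rot: [0.64, 0.768, 0.001, 0.0]
wrist_force: [0.7, 0.9, 4.5]
grip_width: 0.0547
```

Emit:
{"method": "drive_tool", "body": {"plan": [[[0,0,0.01],0],[[0,0,0.015],0],[[0,0,0.015],0],[[0,0,0.02],0],[[0,0,0.02],0],[[0,0,0.02],0],[[0,0,0.01],0],[[0,0,0],0]]}}

```text
time: 32.6
eef_pos: [0.5208, 0.3469, 0.1321]
tool_rot: [0.64, 0.768, 0.002, 0.001]
wrist_force: [-0.2, 1.1, -1.1]
grip_width: 0.0549
```

```bash
python3 pic.py 24 wrist side
```

```text
32.7 [0.5193 0.3457 0.1291] yaw(0=start) -0.1821 0.055 [-0.3 -0.4 -3.2]
```

View pics/wrist24.png

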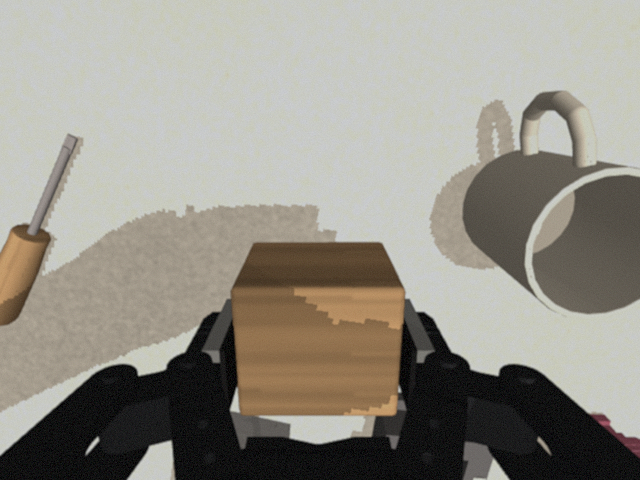

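View pics/side24.png

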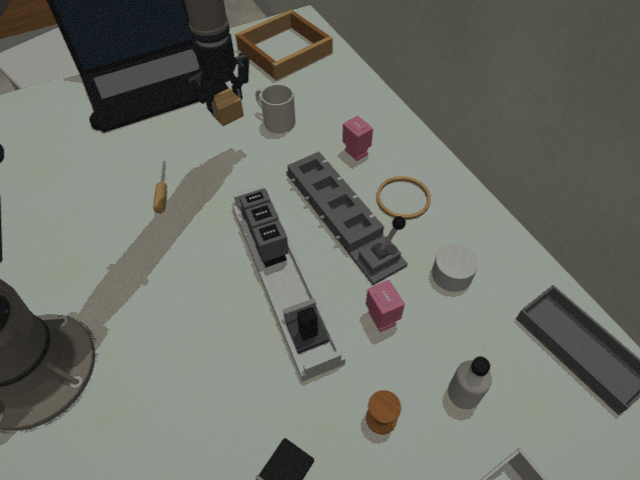

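Emit:
{"method": "drive_tool", "body": {"plan": [[[-0.01,-0.04,0],-0.09],[[-0.02,-0.04,0],-0.09],[[-0.03,-0.035,0],-0.087],[[-0.04,-0.02,0],0],[[-0.035,-0.02,0],0],[[0,-0.04,0],0],[[0,-0.045,0],0],[[0,-0.045,0],0]]}}

```text
time: 33.5
eef_pos: [0.3832, 0.0596, 0.1287]
tool_rot: [0.736, 0.677, -0.001, -0.0]
wrist_force: [0.2, 0.0, -1.6]
grip_width: 0.0549
```

Emit:
{"method": "drive_tool", "body": {"plan": [[[0,-0.04,0],0],[[0,-0.04,0],0],[[0,-0.025,0],0],[[0,0,0],0],[[0.03,0,0],0],[[0.035,0,0],0],[[0.018,0,0],0],[[0,0,0],0]]}}

```text
time: 34.3
eef_pos: [0.4696, -0.0427, 0.1286]
tool_rot: [0.736, 0.677, 0.0, -0.0]
wrist_force: [-0.7, 0.6, -1.7]
grip_width: 0.0548
```

```bash
python3 pic.py 25 wrist side
```

```text
34.4 [ 0.4664 -0.0431  0.1283] yaw(0=start) 0.0838 0.0549 [-0.5  0.2 -2.6]
```

View pics/wrist25.png

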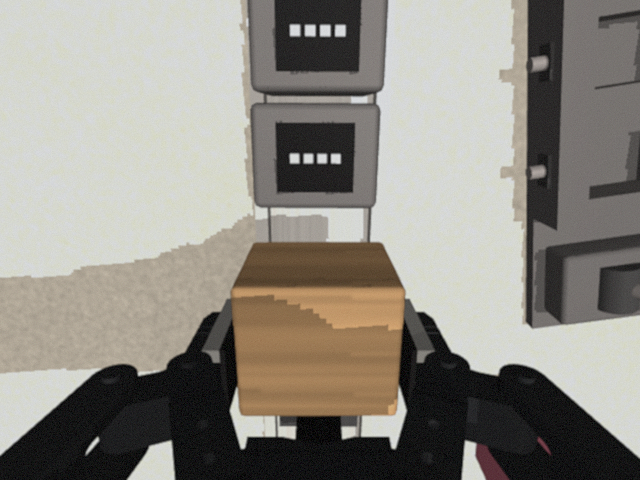

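Emit:
{"method": "drive_tool", "body": {"plan": [[[0,0,-0.015],0],[[0,0,-0.02],0],[[0,0,-0.02],0],[[0,0,-0.015],0],[[0,0,-0.01],0],[[0,0,0],0],[[0,0,0],0],[[0,0,0],0]]}}

```text
time: 35.2
eef_pos: [0.4684, -0.044, 0.0504]
tool_rot: [0.736, 0.676, 0.001, 0.001]
wrist_force: [-0.2, 0.4, -1.6]
grip_width: 0.0547
```

```bash
python3 pic.py 26 wrist side
```

```text
35.3 [ 0.4684 -0.044   0.0503] yaw(0=start) 0.0849 0.0545 [-0.5 -0.3 -1.6]
```

View pics/wrist26.png

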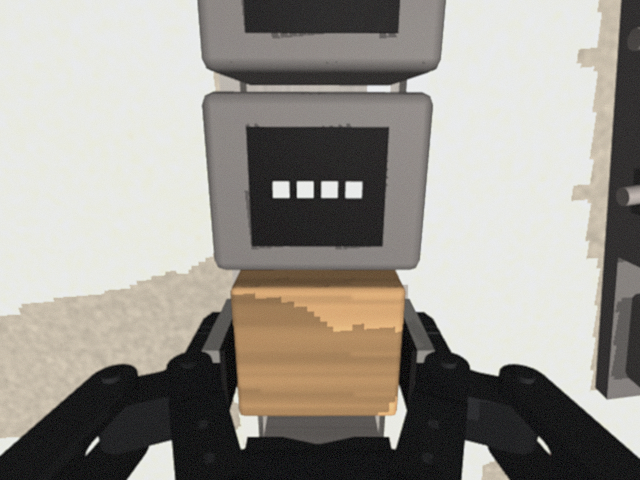

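Emit:
{"method": "drive_tool", "body": {"plan": [[[0,0,-0.006],0],[[0,0,-0.006],0],[[0,0,-0.004],0],[[0,0,-0.003],0],[[0,0,-0.001],0],[[0,0,0],0],[[0,0,0],0],[[0,0,0],0]]}}

```text
time: 36.1
eef_pos: [0.4679, -0.044, 0.0297]
tool_rot: [0.736, 0.676, 0.0, 0.0]
wrist_force: [-0.2, -0.6, -1.7]
grip_width: 0.0546
```

Emit:
{"method": "drive_tool", "body": {"plan": [[[0,0,-0.001],0],[[0,0,-0.001],0],[[0,0,0],0],[[0,0,0],0],[[0,0,0],0],[[0,0,0],0],[[0,0,0],0],[[0,0,0],0]]}}

```text
time: 36.9
eef_pos: [0.4679, -0.044, 0.0279]
tool_rot: [0.736, 0.676, 0.0, 0.0]
wrist_force: [-2.3, -0.8, 6.3]
grip_width: 0.055
```

Seated. Release and rise, then look.

Emit:
{"method": "drive_tool", "body": {"plan": [[[0,0,0],0],[[0,0,0],0],[[0,0,0],0],[[0,0,0],0],[[0,0,0.02],0],[[0,-0.01,0.04],0],[[0,-0.02,0.04],0],[[0,-0.02,0.04],0]], "fingers": 0.075}}

```text
time: 37.7
eef_pos: [0.4674, -0.0941, 0.1688]
tool_rot: [0.736, 0.677, -0.0, -0.0]
wrist_force: [1.1, -0.6, 0.2]
grip_width: 0.0747
```

```bash
python3 pic.py 27 wrist side
```

```text
37.8 [ 0.4719 -0.0988  0.1735] yaw(0=start) 0.0906 0.0748 [ 1.2 -0.1  0.3]
```

View pics/wrist27.png

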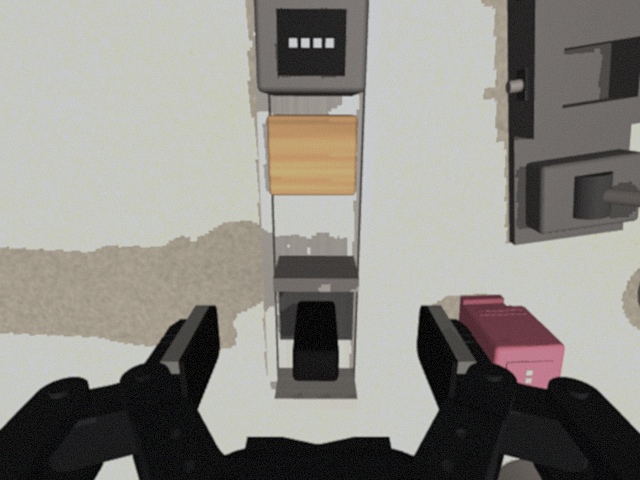

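View pics/side27.png

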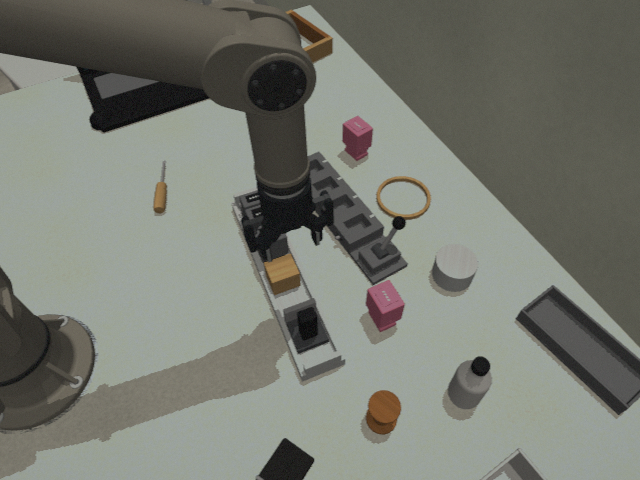

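Emit:
{"method": "drive_tool", "body": {"plan": [[[-0.005,-0.04,0],0.004],[[-0.005,-0.036,0],0],[[0,0,-0.02],0],[[0,0,-0.025],0],[[0,0,-0.02],0],[[0,0,0],0],[[0,0,0],0],[[0,0,0],0]]}}

```text
time: 38.6
eef_pos: [0.4587, -0.1701, 0.1035]
tool_rot: [0.735, 0.678, 0.001, 0.001]
wrist_force: [-0.3, 0.4, 0.4]
grip_width: 0.0751
```

```bash
python3 pic.py 28 wrist
```

```text
38.65 [ 0.4588 -0.1702  0.1037] yaw(0=start) 0.0807 0.0749 [ 0.3 -0.1  0.2]
```

View pics/wrist28.png

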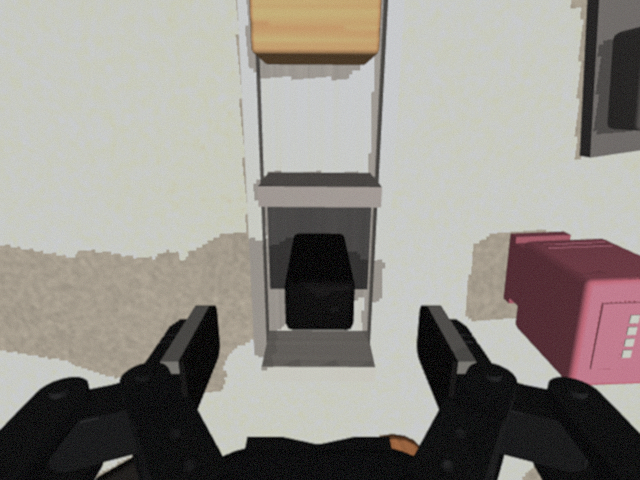

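Emit:
{"method": "drive_tool", "body": {"plan": [[[0,-0.001,-0.015],-0.004],[[0,0,-0.015],0],[[0,0,-0.012],0],[[0,0,-0.005],0],[[0,0,0],0],[[0,0,0],0],[[0,0,0],0],[[0,0,0],0]]}}

```text
time: 39.45
eef_pos: [0.4582, -0.1712, 0.0561]
tool_rot: [0.736, 0.676, 0.0, 0.001]
wrist_force: [-0.2, 0.8, -0.3]
grip_width: 0.0748
```

Emit:
{"method": "drive_tool", "body": {"plan": [[[0,0,0],0],[[0,0,0],0],[[0,0,0],0],[[0,0,0],0],[[0,0,0],0],[[0,0,0],0],[[0,0,0],0],[[0,0,0],0]], "fingers": 0.01, "squeeze": 60}}

```text
time: 40.25
eef_pos: [0.4592, -0.1712, 0.056]
tool_rot: [0.736, 0.676, 0.001, 0.001]
wrist_force: [5.1, 0.5, 0.8]
grip_width: 0.0297
```

Emit:
{"method": "drive_tool", "body": {"plan": [[[0.0006,0.007,0],0],[[0.0008,0.009,0],0],[[0.0008,0.009,0],0],[[0.0008,0.009,0],0],[[0.0008,0.009,0],0],[[0.0008,0.009,0],0],[[0.0006,0.006,0],0],[[0,0,0],0]]}}

```text
time: 41.05
eef_pos: [0.4641, -0.1161, 0.0561]
tool_rot: [0.737, 0.676, -0.0, 0.003]
wrist_force: [4.5, -5.3, 0.0]
grip_width: 0.0297
```

```bash
python3 pic.py 29 wrist side
```

```text
41.15 [ 0.464  -0.1161  0.056 ] yaw(0=start) 0.0863 0.0292 [ 4.8 -5.6 -0.9]
```

View pics/wrist29.png

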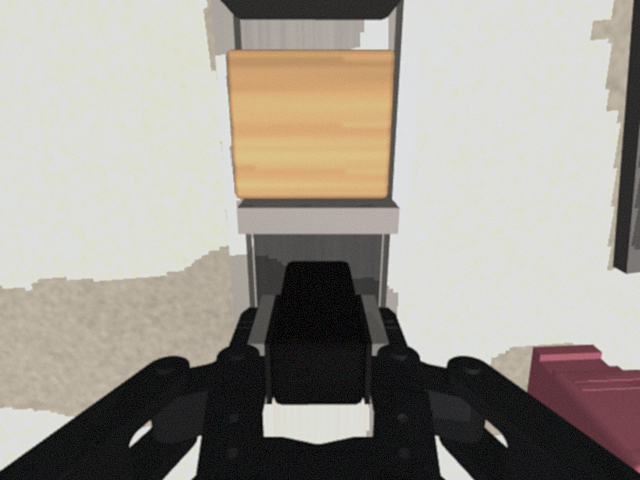

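View pics/side29.png

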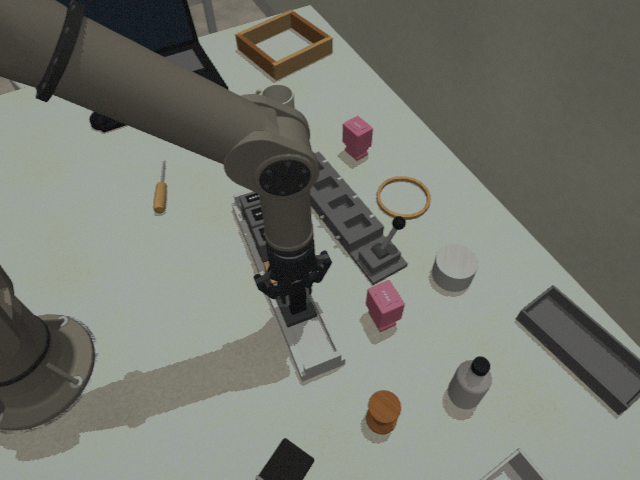

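Emit:
{"method": "drive_tool", "body": {"plan": [[[0.0003,0.003,0],0],[[0.0003,0.003,0],0],[[0.0003,0.003,0],0],[[0.0003,0.003,0],0],[[0.0002,0.002,0],0],[[0.0002,0.002,0],0],[[0.0002,0.002,0],0],[[0,0,0],0]]}}

```text
time: 41.95
eef_pos: [0.4655, -0.1001, 0.0561]
tool_rot: [0.737, 0.676, -0.001, 0.003]
wrist_force: [4.2, -8.3, -0.8]
grip_width: 0.0293
```

Emit:
{"method": "drive_tool", "body": {"plan": [[[0.0001,0.001,0],0],[[0.0001,0.001,0],0],[[0.0001,0.001,0],0],[[0.0001,0.001,0],0],[[0,0,0],0],[[0,0,0],0],[[0,0,0],0],[[0,0,0],0]]}}

```text
time: 42.75
eef_pos: [0.4657, -0.0968, 0.0561]
tool_rot: [0.737, 0.675, -0.001, 0.003]
wrist_force: [2.8, -10.1, -0.5]
grip_width: 0.0295
```

```bash
python3 pic.py 30 wrist side scene
```

```text
42.9 [ 0.4658 -0.0968  0.0561] yaw(0=start) 0.0876 0.0293 [  3.7 -10.   -0.1]
```

View pics/wrist30.png

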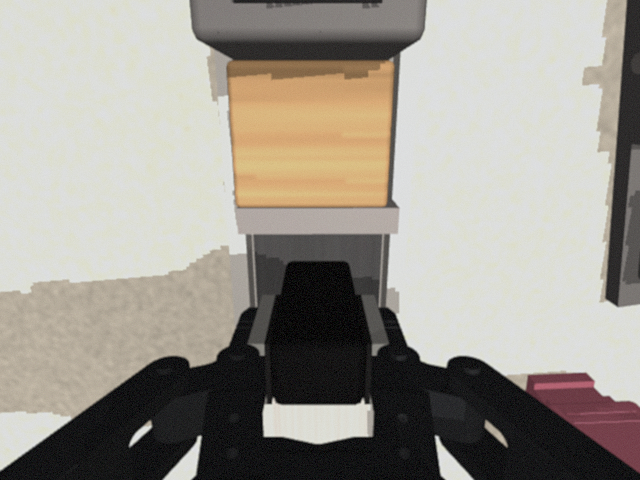

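View pics/scene30.png

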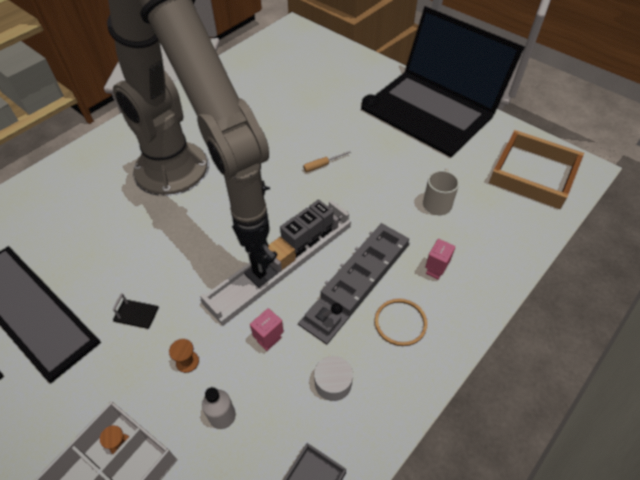

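Continue in small steps, logging force after each.

Emit:
{"method": "drive_tool", "body": {"plan": [[[0.0001,0.001,0],0],[[0.0001,0.001,0],0],[[0,0,0],0],[[0,0,0],0],[[0,0,0],0],[[0,0,0],0],[[0,0,0],0],[[0,0,0],0]]}}

```text
time: 43.7
eef_pos: [0.4659, -0.0949, 0.0561]
tool_rot: [0.737, 0.675, -0.002, 0.003]
wrist_force: [4.2, -10.5, -0.9]
grip_width: 0.0291
```

Emit:
{"method": "drive_tool", "body": {"plan": [[[0.0001,0.001,0],0],[[0.0001,0.001,0],0],[[0,0,0],0],[[0,0,0],0],[[0,0,0],0],[[0,0,0],0],[[0,0,0],0],[[0,0,0],0]]}}

```text
time: 44.5
eef_pos: [0.4661, -0.093, 0.0561]
tool_rot: [0.737, 0.675, -0.002, 0.003]
wrist_force: [3.7, -9.4, -0.5]
grip_width: 0.0295
```

Emit:
{"method": "drive_tool", "body": {"plan": [[[0.0001,0.001,0],0],[[0.0001,0.001,0],0],[[0,0,0],0],[[0,0,0],0],[[0,0,0],0],[[0,0,0],0],[[0,0,0],0],[[0,0,0],0]]}}

```text
time: 45.3
eef_pos: [0.4662, -0.0912, 0.0561]
tool_rot: [0.737, 0.675, -0.002, 0.004]
wrist_force: [3.1, -9.1, 0.0]
grip_width: 0.0295
```

```bash
python3 pic.py 31 scene
```

```text
45.35 [ 0.4662 -0.0912  0.0561] yaw(0=start) 0.0879 0.0293 [  3.2 -10.4  -1. ]
```

```bash
python3 - <<'E'
import cv2,numpy as np
o=[]
for n in ['scene29' if False else 'scene21','scene31']:
    im=cv2.imread(f'pics/{n}.png')[190:260,270:360];o.append(cv2.resize(im,None,fx=4.4,fy=6,interpolation=cv2.INTER_CUBIC))
cv2.imwrite('pics/c31.png',np.hstack(o))
E
```

```text
(no output)
```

View pics/c31.png

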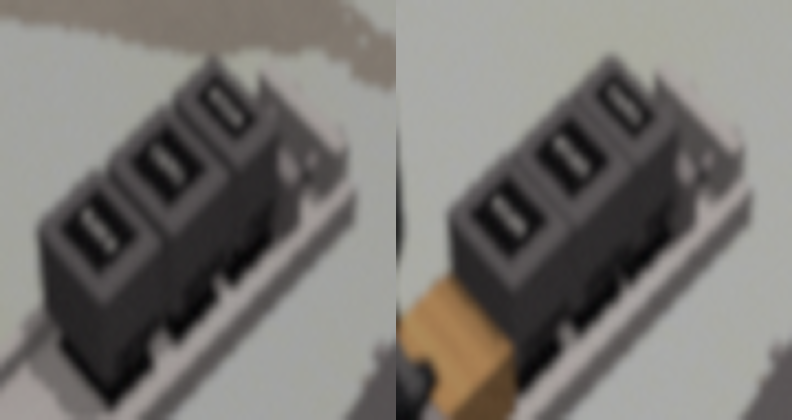

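Emit:
{"method": "drive_tool", "body": {"plan": [[[0.0001,0.001,0],0],[[0.0001,0.001,0],0],[[0,0,0],0],[[0,0,0],0],[[0,0,0],0],[[0,0,0],0],[[0,0,0],0],[[0,0,0],0]]}}

```text
time: 46.15
eef_pos: [0.4664, -0.0893, 0.0561]
tool_rot: [0.737, 0.675, -0.002, 0.004]
wrist_force: [4.3, -10.0, -0.4]
grip_width: 0.0294
```

Emit:
{"method": "drive_tool", "body": {"plan": [[[0.0001,0.001,0],0],[[0.0001,0.001,0],0],[[0,0,0],0],[[0,0,0],0],[[0,0,0],0],[[0,0,0],0],[[0,0,0],0],[[0,0,0],0]]}}

```text
time: 46.95
eef_pos: [0.4665, -0.0877, 0.0561]
tool_rot: [0.738, 0.675, -0.002, 0.004]
wrist_force: [3.3, -10.6, 0.3]
grip_width: 0.0294
```

Emit:
{"method": "drive_tool", "body": {"plan": [[[0.0001,0.001,0],0],[[0.0001,0.001,0],0],[[0,0,0],0],[[0,0,0],0],[[0,0,0],0],[[0,0,0],0],[[0,0,0],0],[[0,0,0],0]]}}

```text
time: 47.75
eef_pos: [0.4666, -0.0865, 0.056]
tool_rot: [0.738, 0.675, -0.002, 0.004]
wrist_force: [3.6, -12.2, 0.0]
grip_width: 0.0297
```

Emit:
{"method": "drive_tool", "body": {"plan": [[[0.0001,0.001,0],0],[[0.0001,0.001,0],0],[[0,0,0],0],[[0,0,0],0],[[0,0,0],0],[[0,0,0],0],[[0,0,0],0],[[0,0,0],0]]}}

```text
time: 48.55
eef_pos: [0.4668, -0.0851, 0.0561]
tool_rot: [0.738, 0.675, -0.003, 0.004]
wrist_force: [2.8, -13.6, -0.1]
grip_width: 0.0288
```

```bash
python3 pic.py 32 scene side; python3 - <<'E'
import cv2,numpy as np
o=[]
for n in ['scene31','scene32']:
    im=cv2.imread(f'pics/{n}.png')[190:260,270:360];o.append(cv2.resize(im,None,fx=4.4,fy=6,interpolation=cv2.INTER_CUBIC))
cv2.imwrite('pics/c32.png',np.hstack(o))
E
```

```text
48.65 [ 0.4668 -0.0851  0.0561] yaw(0=start) 0.0892 0.0294 [  2.7 -12.9  -0.1]
```

View pics/c32.png

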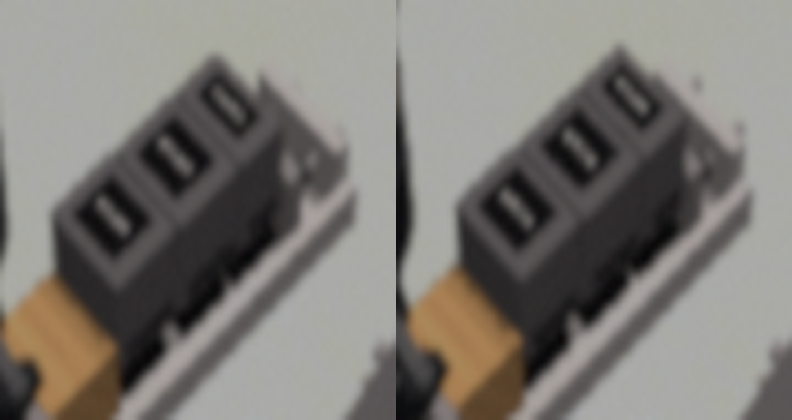

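Emit:
{"method": "drive_tool", "body": {"plan": [[[0.0001,0.001,0],0],[[0.0001,0.001,0],0],[[0.0001,0.001,0],0],[[0.0001,0.001,0],0],[[0,0,0],0],[[0,0,0],0],[[0,0,0],0],[[0,0,0],0]]}}

```text
time: 49.45
eef_pos: [0.467, -0.0824, 0.0561]
tool_rot: [0.738, 0.675, -0.003, 0.005]
wrist_force: [1.9, -14.7, -1.3]
grip_width: 0.0295
```

```bash
python3 pic.py 33 scene side wrist; python3 - <<'E'
import cv2,numpy as np
o=[]
for n in ['side28','side29','side32','side33']:
    try: im=cv2.imread(f'pics/{n}.png')[180:260,215:305]
    except Exception: continue
    o.append(cv2.resize(im,None,fx=2.9,fy=5,interpolation=cv2.INTER_CUBIC))
cv2.imwrite('pics/c33.png',np.hstack(o))
E
```

```text
49.6 [ 0.467  -0.0824  0.056 ] yaw(0=start) 0.0899 0.0293 [  2.5 -15.2  -0.7][ WARN:0@0.014] global loadsave.cpp:275 findDecoder imread_('pics/side28.png'): can't open/read file: check file path/integrity
```

View pics/c33.png

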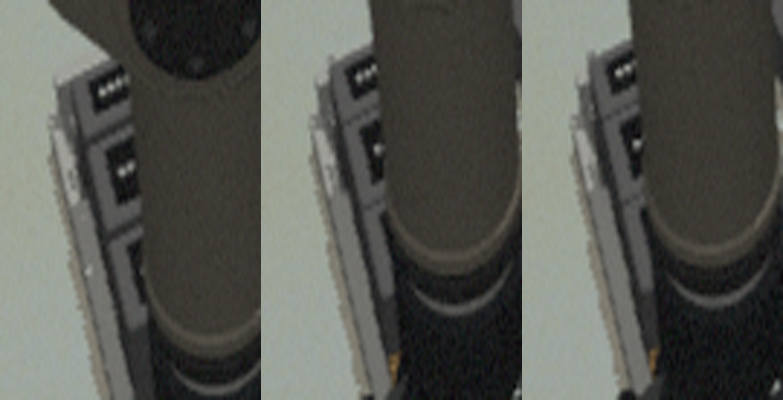

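Emit:
{"method": "drive_tool", "body": {"plan": [[[0.0001,0.001,0],0],[[0,0.0003,0],0],[[0,0,0],0],[[0,0,0],0],[[0,0,0],0],[[0,0,0],0],[[0,0,0],0],[[0,0,0],0]]}}

```text
time: 50.4
eef_pos: [0.467, -0.0817, 0.0561]
tool_rot: [0.738, 0.675, -0.003, 0.005]
wrist_force: [2.8, -17.0, -1.1]
grip_width: 0.0294
```

Emit:
{"method": "drive_tool", "body": {"plan": [[[0,0,0],0],[[0,0,0],0],[[0,0,0],0],[[0,0,0.02],0],[[0,0,0.04],0],[[0,0,0.04],0],[[0,0,0.04],0],[[0,0,0],0]], "fingers": 0.075}}

```text
time: 51.2
eef_pos: [0.4708, -0.0714, 0.2011]
tool_rot: [0.736, 0.677, 0.004, 0.004]
wrist_force: [0.4, -0.0, 0.8]
grip_width: 0.0751
```

Emit:
{"method": "drive_tool", "body": {"plan": [[[0,0.03,0.01],0],[[0.002,0.04,0.01],0],[[0.003,0.04,0],0],[[0.003,0.04,0],0],[[0.003,0.03,0],0],[[0,0,0],0],[[0,0,0],0],[[0,0,0],0]]}}

```text
time: 52.0
eef_pos: [0.4775, 0.107, 0.2149]
tool_rot: [0.737, 0.676, -0.001, 0.0]
wrist_force: [0.4, -0.3, -0.2]
grip_width: 0.0748
```

```bash
python3 pic.py 34 scene side wrist
```

```text
52.15 [0.4779 0.1068 0.2154] yaw(0=start) 0.0875 0.0752 [-0.3 -0.3  0.1]
```

View pics/wrist34.png

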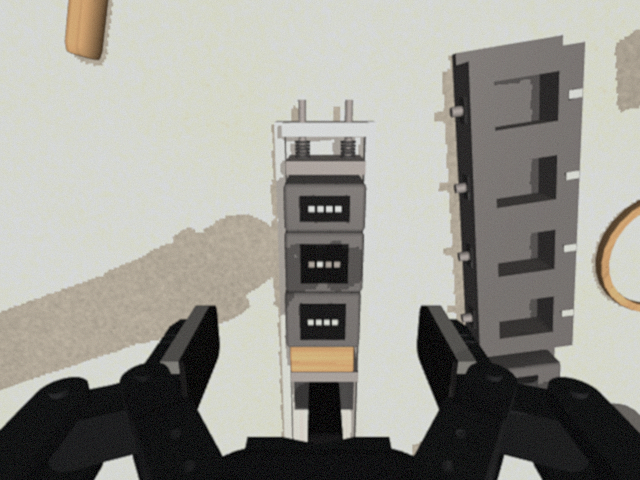

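View pics/scene34.png

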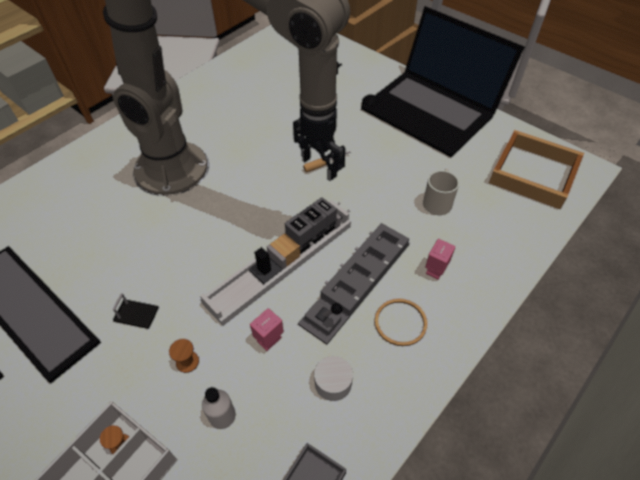

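```bash
python3 - <<'E'
import cv2,numpy as np
o=[]
for n,(x0,y0,x1,y1) in dict(wrist12=(245,105,375,235),wrist34=(260,90,390,220)).items():
    o.append(cv2.resize(cv2.imread(f'pics/{n}.png')[y0:y1,x0:x1],(390,585),interpolation=cv2.INTER_CUBIC))
cv2.imwrite('pics/c34.png',np.hstack(o))
E
```

```text
(no output)
```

View pics/c34.png

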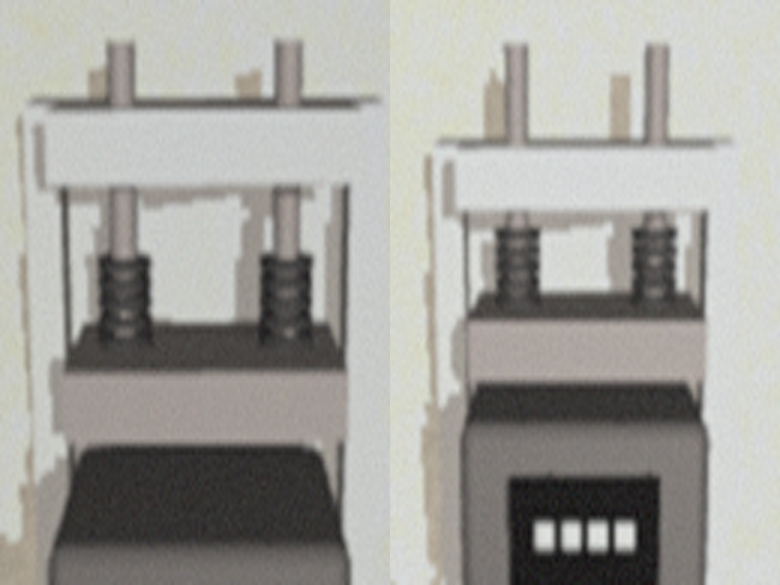

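```bash
python3 - <<'E'
from h import *
for fn,u,pf,pn,wf,wn in [('wrist12',312,187.2,202.8,129,146.8),('wrist34',325,161.1,174.4,122.9,136.7)]:
    p,K,T=load(fn)
    Y=[onz(K,T,u,r,z)[1] for r,z in [(pf,.055),(pn,.055),(wf,.048),(wn,.048)]]
    print(fn,np.round(Y,4),'plate-wall gap',round(Y[3]-Y[0],4),'mid-mid',round((Y[3]+Y[2]-Y[0]-Y[1])/2,4))
p,K,T=load('wrist34')
print('lever ball? pack label rows', [onz(K,T,u,v,.094).round(4) for u,v in [(325,209),(324,265),(322,322)]])
p,K,T=load('scene34');print(proj(K,T,[.6959,-.0847,.102]))
E
```

```text
wrist12 [0.1396 0.1296 0.1746 0.1639] plate-wall gap 0.0242 mid-mid 0.0346
wrist34 [0.1469 0.1369 0.1742 0.1642] plate-wall gap 0.0173 mid-mid 0.0273
lever ball? pack label rows [array([0.4828, 0.1196, 0.094 ]), array([0.4787, 0.0788, 0.094 ]), array([0.4735, 0.0334, 0.094 ])]
[[336.1671422  307.64149386]]
```

```bash
python3 - <<'E'
from h import *
a=load('side0')[0].astype(int);b=load('side34')[0].astype(int)
for n,(u,v) in dict(spool=(382,412),mug=(278,110),hoop=(404,197),glue=(470,382),tin=(455,268),pink1=(385,305),pink2=(357,138),punch=(160,195)).items():
    r=30;print(n,np.abs(a-b)[v-r:v+r,u-r:u+r].mean().round(1))
E
```

```text
spool 2.8
mug 74.2
hoop 7.2
glue 2.7
tin 2.8
pink1 3.3
pink2 27.7
punch 2.9
```

View pics/side34.png

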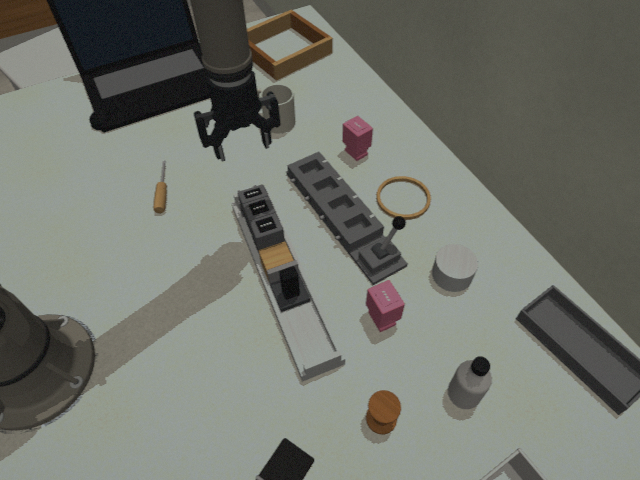

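```bash
python3 -c "
from cell import order
print(order.sign_off())"
```

```text
the job is handed in; nothing more can be done
None
```

I handed the job in after about 52 s of robot time. The lever went to off first. Then I opened the jaw, pulled out the three packs that were there, and stood them in the trough with the wooden block behind them. Last, I pushed the jaw shut and let go.

- **Clamp:** comparing wrist pictures from before and after, the end plate had given by about 7.0 mm, half its travel. The push force rose from about 10 N to 17 N, which fits that spring, and the plate still read 7 mm after I released the jaw.
- **Packs and lever:** all three packs stand upright with no gaps I could see. The lever ball sits where I measured it in the off position.
- **Other things on the table:** the spool, glue bottle, tin, punch, hoop and nearer pink pack match the first picture. The simple picture comparison flagged the mug and the farther pink pack. The arm covers that area in at least one of the two pictures, and in the last view both look unmoved.

No check failed, and I saw neither the grip slacken nor the block get knocked aside.

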